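# Load the banding wheel and set its brake to the first click

### The arm

A 7-joint arm with a two-finger parallel gripper is mounted at the origin on the work surface. World frame = base frame: x ahead of the robot, y to its left, z up, the work surface at z = 0. Lengths are in m, angles in rad, forces in N, time in s.
With the tool pointing down it reaches from about 0.35 to 0.9 m from the base axis. Payload 8.1 kg.
Tool frame: the origin (TCP) lies on the centre line of the jaws, within the pads' length; the fingertips stand 19 mm ahead of it and the grasp point (between the pads) is the TCP (arm.tip_reach is the distance from the TCP to the fingertips, in m); z points along the fingers, y is the line along which they close (so a half turn about z gives the same grasp; the last joint's range is limited). The gripper opens to 92 mm and grips with 3 to 60 N. Pads are 19 mm wide; open, the fingers measure 130 mm over their backs; the gripper's body (75 mm by 190 mm) begins 47 mm behind the grasp point.
Start: joints at [1.135, 0.434, 0.025, 1.573, -0.012, 1.134, -0.075], TCP at [0.204, -0.591, 0.246] pointing down, gripper open.
Joint ranges: [-2.62, 2.62], [-0.44, 2.09], [-1.27, 1.32], [0.08, 2.57], [-1.32, 4.46], [0.12, 2], [-2.74, 2.74]. Speed limits (rad/s): [2.22, 2.22, 3.01, 3.01, 3.14, 3.14, 3.14].

### API

Orientations are given as a rotation vector (axis times angle).
In Python, from cell import arm gives the robot as it stands.
- The arm moves only by the tool arm_command, never from a script. Its argument "targets" is a list that holds one entry, the list of rows, each a list of 6 numbers: the shift along the tool's x, y, z in m, then the turn, a rotation vector about the tool's x, y, z in rad. A call has 1 to 10 rows; each row shifts and turns the commanded pose from where the row before left it, along the tool's axes as they then stand; what a row does not reach is not made up. A row lasts 1/8 s, in which the tool goes at most 62.5 mm and 10.7 degrees, less where a joint would pass 70% of its speed; a pose out of reach is approached as far as the arm can. A call with a gripper value outside its range is refused whole. "jaw" is the finger opening in m, from 0 to 0.0918, set as the call begins (left out, the last holds). The fingers move at their own pace and stop on an object; "newtons" is the grip in N (left out, the last holds). Time passes only in rows, so rows that do not move let the fingers close. It gives the time, the measured TCP pose, the force, the opening and the grip force at its end, in the units of the state.
- arm.observe(): the state, without advancing time (a new reading comes with each control period).
- arm.get_image(name): name is "scene" or "top" or "wrist"; returns a dict with "pixels" (384x512x3 uint8, red, green, blue), "z_map" (384x512 float32, m along the optical axis (not along the pixel's ray), 0 where there is no reading), "fx", "fy", "cx", "cy" (pixels), "xyz" and "rotation" of the camera in the world; the wrist camera has in their place "T_tool_cam" (4x4, takes a point from camera to tool coordinates, whose origin is the TCP and whose axes are the flange's). Camera axes: x right, y down, z forward; pixel columns grow to the right and rows downward; lengths in m; the calibration is good to about 2 mm. A picture is of the moment at which its call begins: read the wrist's pose just before it.
- arm.sign_off(): hands the job in; it is judged then, once.
The state is a dict: "clock": time; "joints": joint angles; "dq": joint speeds; "joint_efforts": joint torques, N m; "position": TCP position; "ee_rot": TCP orientation; "force": force on the tool from outside, world axes, zero at the start; "ft_torque": the same for the moment, N m; "width": opening from 0.0 (shut) to 1.0 (fully open); "gripper_force": force on a finger pad.
Only numpy, scipy, OpenCV 4.12 (cv2) and the standard library are available. Lean on these libraries where they do the work, as an engineer would, in place of code of your own. Each camera call takes 0.05 s, during which the arm holds its last target. There are 200 camera calls.

### The job

Get the banding wheel ready for decorating. First take the wooden rib off the wheel and lay it flat in the blue tool tray; then stand every flask from the ware board on the mark of its own colour on the wheel, centred and with its long side along the mark's long side, without letting the wheel turn; last, screw the brake knob clockwise until the clutch clicks, and stop at the first click. Leave the jars and the brush pot alone.

Things in the scene. Friction and masses are not known exactly. Their poses are not given: they have to be found in the camera images.
- wheel: Banding wheel: grey disc 300 mm across, on a heavy fixed iron foot. Origin on the axis at the top face, 70 mm above the table; z up; x points to the red mark, y to the blue one. It turns very easily (0.07 N m) until the brake is set.
- rib: Dark wooden potter's rib, a flat bar 120 (x) x 36 (y) x 13 mm (z), 60 g, lying on the wheel at the start. Origin: centre of its underside.
- tray: Blue open tool tray, fixed on the table, outside 175 (x) x 115 (y) x 24 mm high, walls and floor 4 mm. Origin: centre of its underside.
- board: Wooden ware board, fixed, 240 (x) x 230 (y) x 18 mm, where the flasks stand at the start. Origin: centre of its underside.
- brake_knob (a joint): Slip of the knob past the screw in its torque clutch, rad, growing clockwise from above; 0 at start. Below 0.4 N m the knob carries the screw along (slip under 0.1). With the screw home it rises: the torque peaks at 0.2, and past 0.39 the clutch clicks over and pulls forward. Let go between 0.5 and 1.05 it settles within 0.05 of 0.785, one click; two clicks is 1.57.
- brake_screw (a joint): Angle of the brake screw, rad; grows as it is turned clockwise seen from above, starts anywhere from 0.3 to 2.0, and is home (shoe pressed on the wheel) at 4.4. Turns stiffly (0.2 N m, rather more near home) and stays where it is left.
- knob_grip (a point): On the vertical axis of the black brake knob, 129 mm above the table, 215 mm from the wheel's axis. The grip is an upright bar 56 mm long along this frame's x, 24 thick along y, 106 to 142 mm above the table, white pointer at +x, on a disc 51 mm across. The screw's aluminium collar below has a red tick (under the pointer at zero slip) and seven black ones, 45 degrees apart.
- flask_red: Cream clay flask with a red collar, lip and stripe, one of 3 or 4 present (None if absent), about 330 g: body 58 (x) x 76 (y) x 60 mm high, neck 30 (x) x 40 (y) mm from 60 to 100 mm up. Both broad faces are alike. Origin: centre of its underside.
- mark_red (a point): Centre of the red mark painted on the wheel's top face, a rectangle 88 x 68 mm, 80 mm from the axis towards the wheel's +x; its long side lies across the radius, so the flask's y (76 mm) goes along it and its x along the radius. This point's axes are the wheel's own.
- flask_blue: Cream clay flask with a blue collar, lip and stripe, one of 3 or 4 present (None if absent), about 330 g: body 58 (x) x 76 (y) x 60 mm high, neck 30 (x) x 40 (y) mm from 60 to 100 mm up. Both broad faces are alike. Origin: centre of its underside.
- mark_blue (a point): Centre of the blue mark painted on the wheel's top face, a rectangle 88 x 68 mm, 80 mm from the axis towards the wheel's +y; its long side lies across the radius, so the flask's y (76 mm) goes along it and its x along the radius. This point's axes are the wheel's own.
- flask_green: Cream clay flask with a green collar, lip and stripe, one of 3 or 4 present (None if absent), about 330 g: body 58 (x) x 76 (y) x 60 mm high, neck 30 (x) x 40 (y) mm from 60 to 100 mm up. Both broad faces are alike. Origin: centre of its underside.
- mark_green (a point): Centre of the green mark painted on the wheel's top face, a rectangle 88 x 68 mm, 80 mm from the axis towards the wheel's -x; its long side lies across the radius, so the flask's y (76 mm) goes along it and its x along the radius. This point's axes are the wheel's own.
- flask_yellow: Cream clay flask with a yellow collar, lip and stripe, one of 3 or 4 present (None if absent), about 330 g: body 58 (x) x 76 (y) x 60 mm high, neck 30 (x) x 40 (y) mm from 60 to 100 mm up. Both broad faces are alike. Origin: centre of its underside.
- mark_yellow (a point): Centre of the yellow mark painted on the wheel's top face, a rectangle 88 x 68 mm, 80 mm from the axis towards the wheel's -y; its long side lies across the radius, so the flask's y (76 mm) goes along it and its x along the radius. This point's axes are the wheel's own.
- brush_pot: Blue ceramic pot with brushes, 80 mm across, 190 high with the brushes. Bystander. Origin: centre of its underside.
- glaze_jar: Terracotta-coloured jar with white lid, 72 mm across, 85 high. Bystander. Origin: centre of its underside.
- stain_jar: White jar with green lid, 60 mm across, 75 high. Bystander. Origin: centre of its underside.
Mind the look-alikes: they are no part of the job. Leave any black or pink look-alike of the flask_yellow alone.

How it is judged:
On the way, in this order (a step that is already met when the one before it is completed fails the run):
1. the rib lies flat in the tray, let go (x of rib in the frame of tray between -0.06 and 0.06 m and y of rib in the frame of tray between -0.045 and 0.045 m and z of rib in the frame of tray below 0.013 m and angle between rib's own z axis and vertical below 0.12 rad and contact force between rib and the fingers below 0.05 N), for 0.2 s.
2. every flask stands on the mark of its colour, let go, the wheel not turned (horizontal distance between flask_red and mark_red below 0.015 m and angle between the x axis of each of flask_red, flask_green and the x axis of wheel, either way round below 0.21 rad and z of flask_red in the frame of wheel between -0.004 and 0.006 m and angle between each of flask_red, flask_blue, flask_green, flask_yellow's own z axis and vertical below 0.1 rad and contact force between each of flask_red, flask_blue, flask_green, flask_yellow and the fingers below 0.05 N and linear speed of each of flask_red, flask_blue, flask_green, flask_yellow below 0.03 m/s and horizontal distance between flask_blue and mark_blue below 0.015 m and angle between the x axis of each of flask_blue, flask_yellow and the y axis of wheel, either way round below 0.21 rad and z of flask_blue in the frame of wheel between -0.004 and 0.006 m and horizontal distance between flask_green and mark_green below 0.015 m and z of flask_green in the frame of wheel between -0.004 and 0.006 m and horizontal distance between flask_yellow and mark_yellow below 0.015 m and z of flask_yellow in the frame of wheel between -0.004 and 0.006 m and distance of mark_red from where it was at the start of the episode below 0.018 m), for 0.2 s.
3. the brake screw is home and its clutch has clicked exactly once (value of joint brake_knob between 0.6 and 1 rad and value of joint brake_screw above 4.3 rad), for 0.2 s.
At the end, for the whole second after the job is handed in: Rib flat in the tray; each flask present upright on its own mark, within 15 mm and 0.21 rad; wheel turned so little that its marks are within 18 mm of their start; brake screw home and clutch exactly one click on (slip 0.6 to 1.0 rad); all let go and at rest (all of step 1 and all of step 2 and all of step 3); the robot touches nothing.
It fails at once if the clutch goes over a second click (value of joint brake_knob above 1.19 rad).
It fails at once if the wheel is spun (a mark moves more than 40 mm) (distance of mark_red from where it was at the start of the episode above 0.04 m).
It fails at once if the knob is turned the wrong way over a click (value of joint brake_knob below -0.4 rad).
It fails at once if a jar or the brush pot is moved more than 30 mm (distance of any of brush_pot, glaze_jar, stain_jar from where it was at the start of the episode above 0.03 m).
Of flask_red, flask_blue, flask_green, flask_yellow only 3 to 4 are there at a start; the rules pass over those that are not, and their reading is None.
At some moment in a run one of rib, flask_red, flask_blue, flask_green, flask_yellow may be knocked a few centimetres aside while the robot is not near it.
Once in a run the grip may slacken for a moment while it holds something.
It also fails if it takes over 210 s, if anything falls off the work surface, if the arm or the gripper's body presses on something with over 40 N, if the wrist force passes 120 N, or if a joint passes its speed limit or range.

## Working session

There is one attempt and no reset: what is moved stays moved. The work goes in short steps, Python scripts to look and compute and a tool call to move; the robot and the scene stay as the last step left them, time stands still between calls to the robot, and variables do not carry over. Pictures are saved under pics/ and viewed, at most 14 in all, crops included, and the job is handed in when it is done.

Besides the shell and the picture viewer there is one more tool, called after ">>>" by a JSON object that holds its "fn" and its "kwargs". arm_command: Moves the arm, as the interface text tells. Its arguments: {"type":"object","properties":{"targets":{"type":"array","items":{"type":"array","items":{"type":"array","items":{"type":"number"}}}},"jaw":{"type":"number"},"newtons":{"type":"number"}},"required":["targets"]}

```bash
mkdir -p pics; ls; cat > h.py <<'E'
import numpy as np, cv2
from scipy.spatial.transform import Rotation as R
from cell import arm
def grab(n):
    s=arm.observe(); im=arm.get_image(n)
    if n=="wrist":
        T=np.array(im["T_tool_cam"]); Rt=R.from_rotvec(s["ee_rot"]).as_matrix()
        im["rotation"]=Rt@T[:3,:3]; im["xyz"]=Rt@T[:3,3]+np.array(s["position"])
    z=im["z_map"]; h,w=z.shape; u,v=np.meshgrid(np.arange(w),np.arange(h))
    c=np.stack([(u-im["cx"])/im["fx"]*z,(v-im["cy"])/im["fy"]*z,z],-1)
    Rm=np.array(im["rotation"])
    if Rm.shape!=(3,3): Rm=R.from_rotvec(Rm).as_matrix() if Rm.size==3 else Rm
    im["P"]=c@Rm.T+np.array(im["xyz"]); im["P"][z==0]=np.nan
    return im
def save(im,f,crop=None,scale=1):
    p=im["pixels"][:,:,::-1]
    if crop: a,b,c,d=crop; p=p[b:d,a:c]
    cv2.imwrite("pics/"+f,cv2.resize(p,None,fx=scale,fy=scale,interpolation=cv2.INTER_CUBIC))
E
python3 - <<'E'
from h import *
s=arm.observe(); print(s)
for n in("top","scene"):
    im=grab(n); save(im,n+"0.png",scale=1.5); np.savez("/tmp/"+n,P=im["P"],px=im["pixels"]); print(n,im["xyz"],im["rotation"],im["fx"])
E
```

```text
pics
{'clock': 0.0, 'joints': array([ 1.13540545,  0.43522093,  0.02498314,  1.57411226, -0.01160318,
        1.13398771, -0.07512889]), 'dq': array([ 0.00167023, -0.00082578, -0.00329119,  0.00211732, -0.00210878,
        0.0001286 , -0.00031158]), 'joint_efforts': array([-7.87079480e-04, -6.67848659e+01,  9.84308347e-01, -3.14468479e+01,
       -6.07571541e-02,  4.27750975e-02,  2.44200037e-04]), 'position': array([ 0.20396041, -0.59026821,  0.24494048]), 'ee_rot': array([-3.09672041e+00, -5.19914807e-01,  6.34494437e-04]), 'force': array([0.57247147, 0.67082881, 0.2817593 ]), 'ft_torque': array([-0.02752033, -0.03058376,  0.02807698]), 'gripper_force': 0.0, 'width': 0.9988128071661605}
top [0.31008429 0.00519558 1.43517077] [-2.1162455   2.161788   -0.17548675] 381.97105151257887
scene [ 1.07584908 -0.68318066  0.86632191] [-2.17280698 -0.78113506  0.33271412] 387.31210271046353
```

View pics/top0.png

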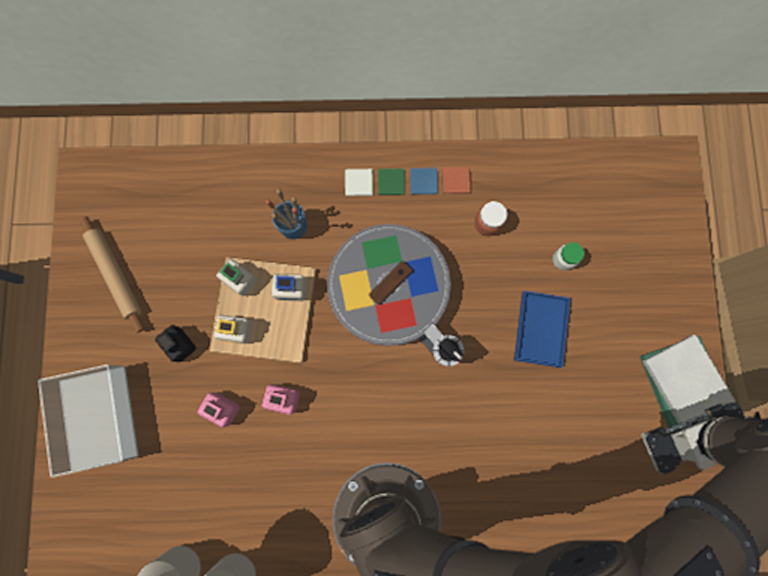

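View pics/scene0.png

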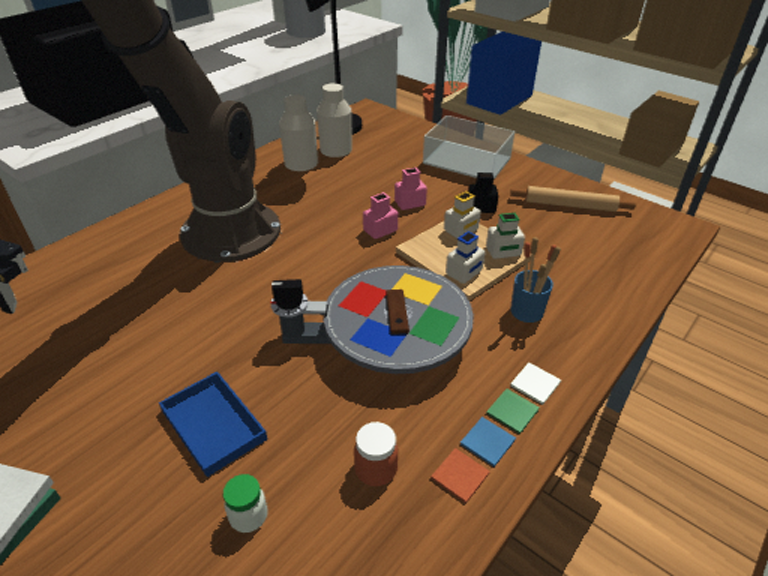

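The top view (1.5x pixels) shows the scene as follows:
- **Flasks on the board:** green (232,272), blue (287,286) and yellow (228,327). There is no red flask.
- **Look-alikes:** black (177,343) and pink (218,408) and (280,398), all off the board. There are also painted tiles at the top.
- **Other items:** the rib is at (391,283), the tray at (543,329) and the knob at (449,348).

Next I measure their positions.

```bash
cat > meas.py <<'E'
from h import *
def rect(pts):
    (c,(w,h),a)=cv2.minAreaRect((pts[:,:2]*1000).astype(np.float32))
    a=np.deg2rad(a)
    if w<h: w,h=h,w; a+=np.pi/2
    a=(a+np.pi/2)%np.pi-np.pi/2
    return np.round(np.array(c)/1000,4),round(w),round(h),round(a,3)  # a: angle of the long side
def comps(m,minp=15):
    n,l,st,_=cv2.connectedComponentsWithStats(m.astype(np.uint8))
    return [l==i for i in range(1,n) if st[i,4]>=minp]
if __name__=="__main__":
    im=grab("top"); P=im["P"]; px=im["pixels"]; x,y,z=P[...,0],P[...,1],P[...,2]
    hsv=cv2.cvtColor(px,cv2.COLOR_RGB2HSV); H,S,V=[hsv[...,i].astype(int) for i in range(3)]
    reg=lambda u0,v0,u1,v1:(lambda m:(m.__setitem__((slice(int(v0/1.5),int(v1/1.5)),slice(int(u0/1.5),int(u1/1.5))),True),m)[1])(np.zeros(z.shape,bool))
    w=reg(310,210,470,360)
    for c,(a,b) in dict(red=(-1,8),yellow=(18,35),green=(45,85),blue=(100,130)).items():
        for k in comps(w&(S>110)&(H>=a)&(H<=b)&(abs(z-.07)<.006)&(V>60),150): print(c,rect(P[k]),np.nanmedian(P[k],0).round(4),k.sum())
    d=w&(abs(z-.07)<.005); p=P[d]; 
    k=max(comps(d,200),key=lambda k:k.sum()); print("disc",cv2.minEnclosingCircle((P[k][:,:2]*1000).astype(np.float32)),np.nanmedian(z[k]))
    for k in comps(w&(z>.077)&(z<.09)): print("rib?",rect(P[k]),np.nanmedian(z[k]))
    for k in comps(w&(z>.1)): print("knob?",rect(P[k]),np.nanmedian(z[k]))
    t=reg(500,280,590,380)
    for k in comps(t&(z>.012)&(S>100),100): print("tray",rect(P[k]))
    f=reg(190,230,330,380)
    for nm,lo,hi in(("board",.012,.03),("body",.06,.13),("neck",.1,.13)):
        for k in comps(f&(z>lo)&(z<hi)): print(nm,rect(P[k]),np.nanmedian(z[k]).round(4),np.median(H[k]),k.sum())
E
python3 meas.py
```

```text
red (array([ 0.4792, -0.0311]), 87, 67, np.float64(-1.379)) [ 0.4796 -0.0324  0.0707] 430
yellow (array([0.5429, 0.0624]), 89, 69, np.float64(0.193)) [0.5426 0.0633 0.0704] 416
green (array([ 0.6363, -0.0008]), 84, 65, np.float64(-1.392)) [ 6.364e-01 -5.000e-04  7.050e-02] 380
blue (array([ 0.5735, -0.0943]), 87, 67, np.float64(0.195)) [ 0.5698 -0.0972  0.07  ] 385
disc ((559.1852416992188, -14.475714683532715), 149.76492309570312) 0.07009571185465124
rib? (array([ 0.5575, -0.0211]), 120, 38, np.float64(-0.794)) 0.08235751373877498
rib? (array([ 0.4336, -0.1166]), 38, 29, np.float64(0.703)) 0.08387053110507137
knob? (array([ 0.3931, -0.1495]), 52, 46, np.float64(1.479)) 0.13880741286688092
tray (array([ 0.4439, -0.3949]), 172, 118, np.float64(-0.179))
board (array([0.698, 0.217]), 52, 12, np.float64(-1.261)) 0.0181 103.0 17
board (array([0.5104, 0.3001]), 240, 232, np.float64(-0.147)) 0.0177 16.0 2697
body (array([0.691 , 0.2258]), 41, 8, np.float64(-1.48)) 0.082 103.0 27
body (array([0.5842, 0.3571]), 77, 58, np.float64(0.911)) 0.0784 22.0 332
body (array([0.5594, 0.1303]), 81, 4, np.float64(-0.007)) 0.0692 13.0 39
body (array([0.5574, 0.2295]), 76, 59, np.float64(1.498)) 0.0789 22.0 338
body (array([0.4571, 0.3638]), 77, 58, np.float64(1.399)) 0.0784 21.0 352
neck (array([0.5851, 0.3579]), 41, 30, np.float64(0.914)) 0.1178 64.0 106
neck (array([0.5568, 0.2289]), 39, 30, np.float64(1.437)) 0.1185 111.0 107
neck (array([0.4572, 0.3646]), 41, 31, np.float64(1.386)) 0.1184 22.0 116
```

```bash
cat > plan.py <<'E'
import sys
from h import *
def plan(x,y,z,phi,label=""):
    s=arm.observe(); M=R.from_rotvec(s["ee_rot"]).as_matrix(); p=np.array(s["position"])
    cur=np.arctan2(M[1,0],M[0,0]); d=(phi-cur+np.pi)%(2*np.pi)-np.pi
    T=np.array([[np.cos(phi),np.sin(phi),0],[np.sin(phi),-np.cos(phi),0],[0,0,-1]]) # columns tool x,y,z
    dw=np.array([x,y,z])-p
    print(label,"phi now",cur.round(3),"turn_z",-d.round(4),"| shift in tool axes now",(M.T@dw).round(4),"after turn",(T.T@dw).round(4),"| tilt",M[:2,2].round(4),"j7",s["joints"][6].round(2))
if __name__=="__main__": plan(*map(float,sys.argv[1:5]))
E
python3 - <<'E'
from h import *
from plan import plan
px=np.load("/tmp/top.npz")["px"]; save({"pixels":px},"crop0.png",(95,130,340,285),3)
plan(.5575,-.0211,.18,2.348)
E
```

```text
phi now 0.333 turn_z -2.0153 | shift in tool axes now [ 0.5201 -0.4225  0.0656] after turn [0.1579 0.6512 0.0651] | tilt [-0.0005  0.0011] j7 -0.08
```

View pics/crop0.png

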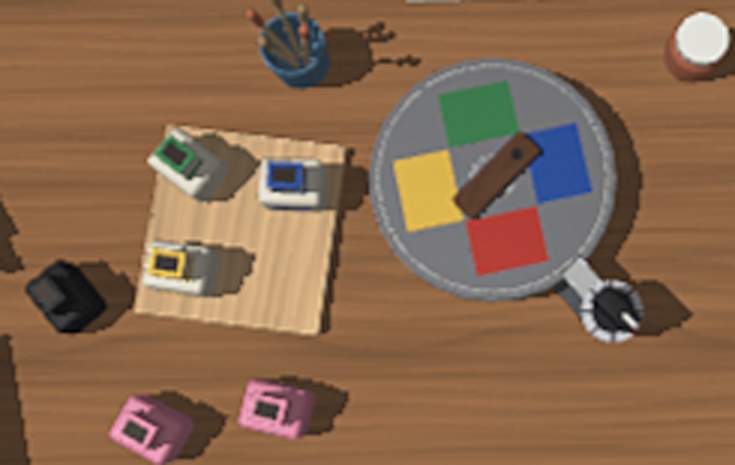

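The crop confirms it: three flasks with clay bodies stand on the board, and the brown rib lies across the wheel's middle. The black and pink ones are look-alikes.

>>> {"fn": "arm_command", "kwargs": {"targets": [[[0.0325,-0.0264,0,0,0,0],[0.0325,-0.0264,0,0,0,0],[0.0325,-0.0264,0,0,0,0],[0.0325,-0.0264,0,0,0,0],[0.0325,-0.0264,0,0,0,0],[0.0325,-0.0264,0,0,0,0],[0.0325,-0.0264,0,0,0,0],[0.0325,-0.0264,0,0,0,0]]], "jaw": 0.06, "newtons": 15}}

```text
clock: 1.15
position: [0.3814, -0.3049, 0.2457]
ee_rot: [3.098, 0.52, -0.0]
force: [0.7, 0.2, -0.4]
width: 0.652
gripper_force: 0.0
```

>>> {"fn": "arm_command", "kwargs": {"targets": [[[0.0325,-0.0264,0,0,0,0],[0.0325,-0.0264,0,0,0,0],[0.0325,-0.0264,0,0,0,0],[0.0325,-0.0264,0,0,0,0],[0.0325,-0.0264,0,0,0,0],[0.0325,-0.0264,0,0,0,0],[0.0325,-0.0264,0,0,0,0],[0.0325,-0.0264,0,0,0,0]]]}}

```text
clock: 2.15
position: [0.5581, -0.0206, 0.2455]
ee_rot: [3.098, 0.52, -0.001]
force: [1.3, -0.2, 0.7]
width: 0.655
gripper_force: 0.0
```

>>> {"fn": "arm_command", "kwargs": {"targets": [[[0,0,0,0,0,-0.168],[0,0,0,0,0,-0.168],[0,0,0,0,0,-0.168],[0,0,0,0,0,-0.168],[0,0,0,0,0,-0.168],[0,0,0,0,0,-0.168],[0,0,0,0,0,-0.168],[0,0,0,0,0,-0.168],[0,0,0,0,0,-0.168],[0,0,0,0,0,-0.168]]]}}

```text
clock: 3.4
position: [0.5575, -0.0218, 0.2455]
ee_rot: [-1.673, -2.658, 0.001]
force: [0.9, 0.2, -0.9]
width: 0.652
gripper_force: 0.0
```

>>> {"fn": "arm_command", "kwargs": {"targets": [[[0,0,0,0,0,-0.168],[0,0,0,0,0,-0.168],[0,0,0,0,0,0],[0,0,0,0,0,0]]]}}

```text
clock: 3.9
position: [0.5576, -0.0218, 0.2456]
ee_rot: [-1.219, -2.895, 0.0]
force: [-0.1, 0.3, 0.0]
width: 0.653
gripper_force: 0.0
```

```bash
cat > wl.py <<'E'
# wrist look: boxes of things at heights lo..hi in world
from meas import *
def wlook(lo,hi,name=None,minp=200,near=None,rad=.1):
    im=grab("wrist"); P=im["P"]; m=(P[...,2]>lo)&(P[...,2]<hi)
    if near is not None: m&=np.hypot(P[...,0]-near[0],P[...,1]-near[1])<rad
    for k in comps(m,minp): print("seen",rect(P[k]),np.nanmedian(P[k][:,2]).round(4),k.sum())
    if name: save(im,name)
    return im
E
python3 -c "
from wl import *
from plan import plan
wlook(.078,.09,'w1.png',near=(.5575,-.0211)); plan(.5575,-.0211,.093,2.348)"
```

```text
seen (array([ 0.5583, -0.0198]), 118, 36, np.float64(-0.798)) 0.0832 3111
 phi now 2.346 turn_z -0.0025 | shift in tool axes now [0.0005 0.0004 0.1526] after turn [0.0005 0.0004 0.1526] | tilt [-0.0002 -0.0001] j7 0.44
```

View pics/w1.png

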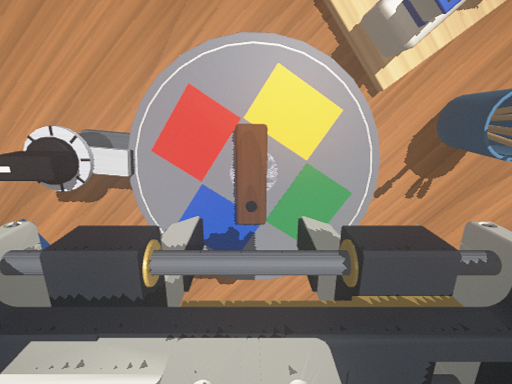

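The wrist view shows the rib centred under the jaws, about (251,173), with its long side upright in the picture. It agrees with the top view to 1–2 mm. I'll descend and grip.

>>> {"fn": "arm_command", "kwargs": {"targets": [[[0.001,0.0012,0.03,0,0,0],[0,0,0.04,0,0,0],[0,0,0.04,0,0,0],[0,0,0.025,0,0,0],[0,0,0.0125,0,0,0],[0,0,0.005,0,0,0],[0,0,0,0,0,0],[0,0,0,0,0,0]]]}}

```text
clock: 4.95
position: [0.5585, -0.0201, 0.0942]
ee_rot: [1.213, 2.896, 0.001]
force: [0.5, 0.3, -0.8]
width: 0.654
gripper_force: 0.0
```

>>> {"fn": "arm_command", "kwargs": {"targets": [[[0,0,0,0,0,0],[0,0,0,0,0,0],[0,0,0,0,0,0],[0,0,0,0,0,0],[0,0,0,0,0,0],[0,0,0,0,0,0],[0,0,0,0,0,0],[0,0,0,0,0,0]]], "jaw": 0.02, "newtons": 20}}

```text
clock: 5.95
position: [0.5579, -0.0201, 0.0933]
ee_rot: [1.213, 2.898, -0.0]
force: [-1.0, -1.0, 5.2]
width: 0.389
gripper_force: 20.0
```

>>> {"fn": "arm_command", "kwargs": {"targets": [[[0,0,-0.005,0,0,0],[0,0,-0.015,0,0,0],[0,0,-0.03,0,0,0],[0,0,-0.03,0,0,0],[0,0,-0.03,0,0,0],[0,0,0,0,0,0],[0,0,0,0,0,0]]]}}

```text
clock: 6.82
position: [0.5575, -0.0202, 0.2032]
ee_rot: [-1.213, -2.898, 0.0]
force: [0.5, -0.4, -0.8]
width: 0.384
gripper_force: 20.0
```

```bash
python3 -c "
from plan import plan
plan(.4439,-.3949,.12,2.963)"; python3 meas.py | head -8
```

```text
phi now 2.349 turn_z -0.6144 | shift in tool axes now [-0.1872 -0.3438  0.0833] after turn [ 0.0453 -0.3889  0.0832] | tilt [-0.0001 -0.0003] j7 0.4
red (array([ 0.4773, -0.0204]), 68, 65, np.float64(0.199)) [ 0.4752 -0.018   0.0705] 296
yellow (array([0.5426, 0.063 ]), 88, 68, np.float64(0.191)) [0.5421 0.0633 0.0707] 423
disc ((549.16748046875, 2.5407180786132812), 148.0480499267578) 0.07020779638388053
knob? (array([ 0.4891, -0.0395]), 319, 113, np.float64(0.423)) 0.6527960212599355
tray (array([ 0.4442, -0.3945]), 173, 117, np.float64(-0.177))
board (array([0.5102, 0.3002]), 240, 232, np.float64(-0.149)) 0.0178 17.0 2682
body (array([0.6908, 0.2244]), 45, 10, np.float64(-1.478)) 0.0769 103.0 30
body (array([0.5842, 0.3572]), 77, 58, np.float64(0.917)) 0.079 22.0 333
```

>>> {"fn": "arm_command", "kwargs": {"targets": [[[0,0,0,0,0,-0.1536],[0,0,0,0,0,-0.1536],[0,0,0,0,0,-0.1536],[0,0,0,0,0,-0.1536]]]}}

```text
clock: 7.38
position: [0.5572, -0.0202, 0.2022]
ee_rot: [-0.272, -3.128, 0.0]
force: [-0.5, -0.7, -0.4]
width: 0.385
gripper_force: 20.0
```

>>> {"fn": "arm_command", "kwargs": {"targets": [[[0.005,-0.043,0,0,0,0],[0.005,-0.043,0,0,0,0],[0.005,-0.043,0,0,0,0],[0.005,-0.043,0,0,0,0],[0.005,-0.043,0,0,0,0],[0.005,-0.043,0,0,0,0],[0.005,-0.043,0,0,0,0],[0.005,-0.043,0,0,0,0],[0.005,-0.043,0,0,0,0],[0,0,0,0,0,0]]]}}

```text
clock: 8.62
position: [0.4421, -0.3969, 0.2014]
ee_rot: [-0.29, -3.125, -0.0]
force: [-0.1, 0.9, -0.1]
width: 0.39
gripper_force: 20.0
```

>>> {"fn": "arm_command", "kwargs": {"targets": [[[0,0,0.04,0,0,0],[0,0,0.04,0,0,0],[0,0,0.04,0,0,0],[0,0,0,0,0,0],[0,0,0,0,0,0]]]}}

```text
clock: 9.25
position: [0.4457, -0.3925, 0.0843]
ee_rot: [0.279, 3.128, 0.0]
force: [0.1, -0.3, 0.1]
width: 0.389
gripper_force: 20.0
```

```bash
python3 -c "
from plan import plan
from h import *
plan(.4441,-.3947,.0285,2.963); print(arm.observe()['width'])
im=grab('wrist'); save(im,'w2.png')"
```

```text
phi now 2.964 turn_z 0.0009 | shift in tool axes now [ 0.0013 -0.0024  0.0558] after turn [ 0.0012 -0.0024  0.0558] | tilt [0.0009 0.0001] j7 1.54
0.3892220940249143
```

View pics/w2.png

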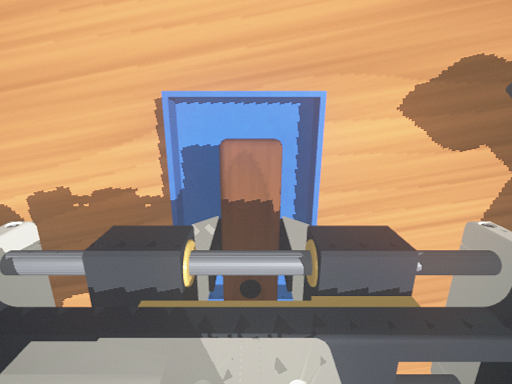

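The rib is aligned with the tray and held inside its walls, around (250,210). I'll lower it and let go.

>>> {"fn": "arm_command", "kwargs": {"targets": [[[0.001,-0.002,0.02,0,0,0],[0,0,0.02,0,0,0],[0,0,0.01,0,0,0],[0,0,0.005,0,0,0],[0,0,0,0,0,0],[0,0,0,0,0,0],[0,0,0,0,0,0]]]}}

```text
clock: 10.18
position: [0.4437, -0.3949, 0.0285]
ee_rot: [0.28, 3.129, -0.001]
force: [-1.0, -0.6, 0.0]
width: 0.392
gripper_force: 20.0
```

>>> {"fn": "arm_command", "kwargs": {"targets": [[[0,0,0,0,0,0],[0,0,0,0,0,0],[0,0,0,0,0,0],[0,0,0,0,0,0]]], "jaw": 0.052}}

```text
clock: 10.68
position: [0.4435, -0.3948, 0.0283]
ee_rot: [0.28, 3.129, -0.0]
force: [0.2, 0.3, 0.5]
width: 0.566
gripper_force: 0.0
```

>>> {"fn": "arm_command", "kwargs": {"targets": [[[0,0,-0.01,0,0,0],[0,0,-0.03,0,0,0],[0,0,-0.04,0,0,0],[0,0,-0.06,0,0,0],[0,0,-0.06,0,0,0],[0,0,-0.06,0,0,0],[0,0,0,0,0,0],[0,0,0,0,0,0]]]}}

```text
clock: 11.68
position: [0.4431, -0.3946, 0.2883]
ee_rot: [-0.28, -3.129, 0.001]
force: [0.2, 0.8, -0.7]
width: 0.565
gripper_force: 0.0
```

```bash
python3 -c "
from wl import *
from plan import plan
wlook(.012,.02,near=(.4441,-.3947),rad=.075)
plan(.557,.229,.29,1.48,'blue')
plan(.4572,.3642,.29,1.39,'yellow');plan(.4572,.3642,.29,1.39-3.1416,'yellow')
"
```

```text
seen (array([ 0.444 , -0.3935]), 119, 36, np.float64(-0.182)) 0.0171 1773
blue phi now 2.963 turn_z 1.4831 | shift in tool axes now [-0.0017  0.6339 -0.0025] after turn [ 0.6313  0.0572 -0.0027] | tilt [-0.0015  0.0006] j7 1.7
yellow phi now 2.963 turn_z 1.5731 | shift in tool axes now [ 0.1205  0.7493 -0.0022] after turn [ 0.749  -0.1222 -0.0027] | tilt [-0.0015  0.0006] j7 1.7
yellow phi now 2.963 turn_z -1.5684 | shift in tool axes now [ 0.1205  0.7493 -0.0022] after turn [-0.749   0.1222 -0.0027] | tilt [-0.0015  0.0006] j7 1.7
```

The rib lies flat in the tray, centred within 1 mm. Next is the blue flask, gripped across the neck's 40 mm side so the gripper body stays clear of the brush pot.

>>> {"fn": "arm_command", "kwargs": {"targets": [[[-0.004,0.0451,0,0,0,0],[-0.004,0.0451,0,0,0,0],[-0.004,0.0451,0,0,0,0],[-0.004,0.0451,0,0,0,0],[-0.004,0.0451,0,0,0,0],[-0.004,0.0451,0,0,0,0],[-0.004,0.0451,0,0,0,0]]], "jaw": 0.062}}

```text
clock: 12.6
position: [0.5265, -0.0878, 0.2867]
ee_rot: [-0.28, -3.126, -0.0]
force: [1.2, 0.3, 0.1]
width: 0.677
gripper_force: 0.0
```

>>> {"fn": "arm_command", "kwargs": {"targets": [[[-0.004,0.0451,0,0,0,0],[-0.004,0.0451,0,0,0,0],[-0.004,0.0451,0,0,0,0],[-0.004,0.0451,0,0,0,0],[-0.004,0.0451,0,0,0,0],[-0.004,0.0451,0,0,0,0],[-0.004,0.0451,0,0,0,0],[0,0,0,0,0,-0.087],[0,0,0,0,0,0],[0,0,0,0,0,0]]]}}

```text
clock: 13.85
position: [0.6106, 0.2157, 0.2872]
ee_rot: [-0.148, -3.137, 0.002]
force: [0.0, 0.3, -0.5]
width: 0.676
gripper_force: 0.0
```

```bash
python3 -c "
from wl import *
from plan import plan
im=wlook(.1,.13,'w3.png',minp=60); wlook(.07,.13,minp=60)
plan(.557,.229,.102,3.05,'blue')
"; python3 meas.py | grep -v rib
```

```text
seen (array([0.457 , 0.3634]), 41, 28, np.float64(1.388)) 0.1189 1544
seen (array([0.5559, 0.2289]), 41, 31, np.float64(1.513)) 0.119 1035
seen (array([0.5833, 0.3571]), 41, 31, np.float64(0.894)) 0.1189 1131
seen (array([0.4578, 0.3624]), 74, 53, np.float64(1.396)) 0.0871 3603
seen (array([0.4457, 0.5058]), 13, 4, np.float64(0.878)) 0.0755 94
seen (array([0.5664, 0.0129]), 295, 239, np.float64(-0.345)) 0.071 28316
seen (array([0.5559, 0.2286]), 75, 58, np.float64(1.511)) 0.0785 2669
seen (array([0.5826, 0.3564]), 74, 58, np.float64(0.902)) 0.0799 2712
seen (array([0.7097, 0.2288]), 78, 47, np.float64(1.454)) 0.0842 408
seen (array([0.7181, 0.2414]), 30, 12, np.float64(0.225)) 0.1 96
seen (array([0.7131, 0.209 ]), 10, 3, np.float64(1.046)) 0.0908 60
blue phi now 3.048 turn_z -0.0023 | shift in tool axes now [0.0547 0.0084 0.1859] after turn [0.0548 0.0084 0.1859] | tilt [-0.0005 -0.0007] j7 0.69
green (array([ 0.6366, -0.001 ]), 82, 63, np.float64(-1.386)) [ 0.6449 -0.011   0.0705] 270
blue (array([ 0.5734, -0.0947]), 86, 67, np.float64(0.185)) [ 0.5726 -0.0947  0.0703] 408
disc ((569.3892822265625, -23.742374420166016), 148.13002014160156) 0.07012502364871509
knob? (array([0.4199, 0.0227]), 282, 110, np.float64(0.816)) 0.7410828994433512
tray (array([ 0.4445, -0.3939]), 172, 117, np.float64(-0.182))
tray (array([ 0.4431, -0.3929]), 115, 32, np.float64(-0.181))
board (array([0.5103, 0.3   ]), 240, 232, np.float64(-0.145)) 0.018 18.0 2484
body (array([0.5847, 0.3576]), 77, 58, np.float64(0.907)) 0.0794 23.0 330
body (array([0.5573, 0.2299]), 75, 58, np.float64(1.499)) 0.0793 23.0 263
body (array([0.4571, 0.3644]), 77, 58, np.float64(1.405)) 0.0784 22.0 349
neck (array([0.585 , 0.3579]), 42, 30, np.float64(0.912)) 0.1178 64.0 109
neck (array([0.5562, 0.2293]), 40, 29, np.float64(1.393)) 0.1182 111.0 94
neck (array([0.4571, 0.3642]), 41, 31, np.float64(1.389)) 0.1183 22.0 113
```

View pics/w3.png

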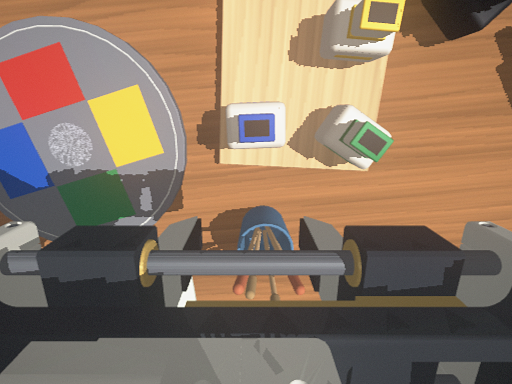

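The wrist view shows the blue flask at (257,125), yellow at (380,15), green at (372,140), and the brush pot at (265,235) below the gripper. I correct the lateral offset, then descend on blue.

>>> {"fn": "arm_command", "kwargs": {"targets": [[[0,0,0,0,0,-0.028],[0.02,0.003,0,0,0,0],[0.0201,0.004,0,0,0,0],[0.015,0.0028,0,0,0,0],[0,0,0,0,0,0],[0,0,0,0,0,0]]]}}

```text
clock: 14.75
position: [0.5571, 0.2294, 0.2882]
ee_rot: [0.101, 3.139, -0.0]
force: [0.3, -0.6, -0.3]
width: 0.675
gripper_force: 0.0
```

```bash
python3 -c "
from plan import plan
plan(.5563,.2291,.102,3.076,'blue')"
```

```text
blue phi now 3.077 turn_z 0.0014 | shift in tool axes now [ 0.0009 -0.0003  0.1862] after turn [ 0.0008 -0.0004  0.1862] | tilt [ 0.0006 -0.0003] j7 0.66
```

>>> {"fn": "arm_command", "kwargs": {"targets": [[[0.0008,0,0.03,0,0,0],[0,0,0.05,0,0,0],[0,0,0.05,0,0,0],[0,0,0.03,0,0,0],[0,0,0.018,0,0,0],[0,0,0.008,0,0,0],[0,0,0,0,0,0],[0,0,0,0,0,0]]]}}

```text
clock: 15.75
position: [0.5562, 0.2304, 0.1034]
ee_rot: [0.1, 3.138, 0.001]
force: [0.2, -0.6, 0.8]
width: 0.674
gripper_force: 0.0
```

>>> {"fn": "arm_command", "kwargs": {"targets": [[[0,0,0,0,0,0],[0,0,0,0,0,0],[0,0,0,0,0,0],[0,0,0,0,0,0],[0,0,0,0,0,0],[0,0,0,0,0,0],[0,0,0,0,0,0]]], "jaw": 0.025, "newtons": 35}}

```text
clock: 16.62
position: [0.5557, 0.2296, 0.1024]
ee_rot: [0.1, 3.14, -0.001]
force: [-0.8, -4.1, 5.5]
width: 0.432
gripper_force: 35.0
```

>>> {"fn": "arm_command", "kwargs": {"targets": [[[0,0,-0.01,0,0,0],[0,0,-0.02,0,0,0],[0,0,-0.04,0,0,0],[0,0,-0.05,0,0,0],[0,0,-0.05,0,0,0],[0,0,-0.02,0,0,0],[0,0,0,0,0,0],[0,0,0,0,0,0]]]}}

```text
clock: 17.62
position: [0.5551, 0.2297, 0.2915]
ee_rot: [-0.099, -3.139, 0.001]
force: [-0.1, -1.0, -3.5]
width: 0.433
gripper_force: 35.0
```

```bash
python3 -c "
from plan import plan
plan(.5738,-.0936,.2,1.761,'blue')"
```

```text
blue phi now 3.078 turn_z 1.3174 | shift in tool axes now [-0.0392 -0.3214  0.0917] after turn [-0.321  -0.0427  0.0915] | tilt [-0.001  -0.0008] j7 0.66
```

>>> {"fn": "arm_command", "kwargs": {"targets": [[[0,0,0,0,0,0.1647],[0,0,0,0,0,0.1647],[0,0,0,0,0,0.1647],[0,0,0,0,0,0.1647],[0,0,0,0,0,0.1647],[0,0,0,0,0,0.1647],[0,0,0,0,0,0.1647],[0,0,0,0,0,0.1647]]]}}

```text
clock: 18.62
position: [0.5548, 0.2296, 0.2905]
ee_rot: [-2.006, -2.416, 0.004]
force: [1.0, -0.0, -3.5]
width: 0.432
gripper_force: 35.0
```

>>> {"fn": "arm_command", "kwargs": {"targets": [[[-0.0401,-0.0053,0,0,0,0],[-0.0401,-0.0053,0,0,0,0],[-0.0401,-0.0053,0,0,0,0],[-0.0401,-0.0053,0,0,0,0],[-0.0401,-0.0053,0,0,0,0],[-0.0401,-0.0053,0,0,0,0],[-0.0401,-0.0053,0,0,0,0],[-0.0401,-0.0053,0,0,0,0],[0,0,0,0,0,0],[0,0,0,0,0,0]]]}}

```text
clock: 19.88
position: [0.5738, -0.0925, 0.2911]
ee_rot: [-1.999, -2.42, 0.001]
force: [0.0, 1.1, -3.0]
width: 0.434
gripper_force: 35.0
```

>>> {"fn": "arm_command", "kwargs": {"targets": [[[0,0,0.04,0,0,0],[0,0,0.04,0,0,0],[0,0,0.02,0,0,0],[0,0,0,0,0,0],[0,0,0,0,0,0]]]}}

```text
clock: 20.5
position: [0.575, -0.092, 0.1931]
ee_rot: [1.999, 2.423, 0.001]
force: [0.6, 0.9, -3.0]
width: 0.433
gripper_force: 35.0
```

```bash
python3 -c "
from wl import *
from plan import plan
wlook(.155,.215,'w4.png',minp=60,near=arm.observe()['position'][:2]); 
plan(.5738,-.0936,.154,1.761,'blue'); print(arm.observe()['force'],arm.observe()['width'])"
```

```text
seen (array([ 0.5722, -0.0759]), 76, 27, np.float64(0.207)) 0.1801 7832
seen (array([ 0.5769, -0.1018]), 41, 11, np.float64(0.191)) 0.2096 930
blue phi now 1.761 turn_z 0.0005 | shift in tool axes now [-0.001  -0.0017  0.0394] after turn [-0.001  -0.0016  0.0394] | tilt [0.0019 0.0001] j7 0.01
[-0.49449084  0.25649133 -3.39103568] 0.4320411933265197
```

View pics/w4.png

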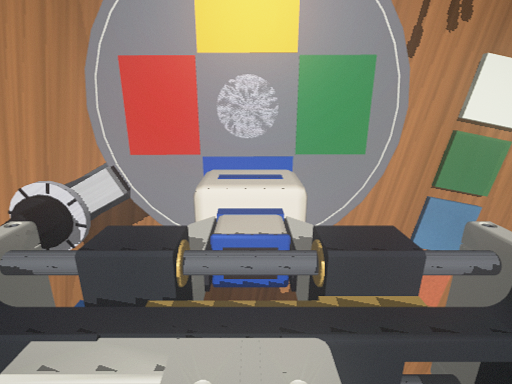

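The flask hangs straight above the blue mark, body at (250,195), long side parallel to the mark edge. Now I lower it gently.

>>> {"fn": "arm_command", "kwargs": {"targets": [[[-0.001,-0.0016,0.015,0,0,0],[0,0,0.012,0,0,0],[0,0,0.007,0,0,0],[0,0,0.003,0,0,0],[0,0,0,0,0,0],[0,0,0,0,0,0],[0,0,0,0,0,0]]]}}

```text
clock: 21.42
position: [0.5732, -0.0944, 0.1555]
ee_rot: [2.001, 2.421, 0.0]
force: [1.5, -0.4, -3.9]
width: 0.433
gripper_force: 35.0
```

>>> {"fn": "arm_command", "kwargs": {"targets": [[[0,0,0.001,0,0,0],[0,0,0,0,0,0],[0,0,0,0,0,0]]]}}

```text
clock: 21.8
position: [0.5732, -0.0944, 0.1544]
ee_rot: [2.001, 2.421, 0.0]
force: [-0.8, -0.5, -0.8]
width: 0.435
gripper_force: 35.0
```

>>> {"fn": "arm_command", "kwargs": {"targets": [[[0,0,0,0,0,0],[0,0,0,0,0,0],[0,0,0,0,0,0],[0,0,0,0,0,0]]], "jaw": 0.06}}

```text
clock: 22.3
position: [0.5731, -0.0943, 0.1543]
ee_rot: [2.001, 2.422, 0.0]
force: [0.4, 0.2, 0.7]
width: 0.652
gripper_force: 0.0
```

>>> {"fn": "arm_command", "kwargs": {"targets": [[[0,0,-0.01,0,0,0],[0,0,-0.03,0,0,0],[0,0,-0.04,0,0,0],[0,0,-0.05,0,0,0],[0,0,-0.02,0,0,0],[0,0,0,0,0,0],[0,0,0,0,0,0]]]}}

```text
clock: 23.18
position: [0.5725, -0.0944, 0.3034]
ee_rot: [-2.001, -2.421, 0.001]
force: [0.1, -0.7, 0.1]
width: 0.656
gripper_force: 0.0
```

```bash
cat > wheel.py <<'E'
from wl import *
im=grab("wrist"); P=im["P"]; x,y,z=[P[...,i] for i in range(3)]
hsv=cv2.cvtColor(im["pixels"],cv2.COLOR_RGB2HSV); H,S,V=[hsv[...,i].astype(int) for i in range(3)]
w=np.hypot(x-.5587,y+.015)<.16
for c,(a,b) in dict(red=(0,8),yellow=(18,35),green=(45,85),blue=(100,130)).items():
    for k in comps(w&(S>110)&(H>=a)&(H<=b)&(abs(z-.07)<.004)&(V>50),800): print(c,rect(P[k]))
for k in comps(w&(z>.12)&(z<.18),200): print("body",rect(P[k]),np.nanmedian(z[k]))
for k in comps(w&(z>.16)&(z<.18),100): print("neck",rect(P[k]),np.nanmedian(z[k]),np.median(H[k]))
E
python3 wheel.py
python3 -c "
from plan import plan
plan(.4571,.3642,.29,2.961,'yellow')"
```

```text
red (array([ 0.4789, -0.0315]), 88, 68, np.float64(-1.373))
yellow (array([0.5421, 0.0626]), 88, 68, np.float64(0.194))
green (array([ 6.362e-01, -5.000e-04]), 86, 66, np.float64(-1.368))
body (array([ 0.5735, -0.0928]), 76, 56, np.float64(0.203)) 0.1309899147655842
neck (array([ 0.5734, -0.0937]), 40, 31, np.float64(0.177)) 0.1709255659816401 112.0
yellow phi now 1.761 turn_z -1.2005 | shift in tool axes now [ 0.4721 -0.0267  0.0133] after turn [0.1958 0.4305 0.0131] | tilt [-0.0019  0.0001] j7 0.07
```

Blue stands on its mark within 1 mm, and the wheel hasn't moved. Yellow is next.

>>> {"fn": "arm_command", "kwargs": {"targets": [[[0.0472,-0.0027,0,0,0,0],[0.0472,-0.0027,0,0,0,0],[0.0472,-0.0027,0,0,0,0],[0.0472,-0.0027,0,0,0,0],[0.0472,-0.0027,0,0,0,0],[0.0472,-0.0027,0,0,0,0],[0.0472,-0.0027,0,0,0,0],[0.0472,-0.0027,0,0,0,0],[0.0472,-0.0027,0,0,0,0],[0.0472,-0.0027,0,0,0,0]]]}}

```text
clock: 24.48
position: [0.4568, 0.365, 0.3029]
ee_rot: [-2.001, -2.421, 0.003]
force: [0.8, 0.2, -0.1]
width: 0.652
gripper_force: 0.0
```

>>> {"fn": "arm_command", "kwargs": {"targets": [[[0,0,0,0,0,-0.1715],[0,0,0,0,0,-0.1715],[0,0,0,0,0,-0.1715],[0,0,0,0,0,-0.1715],[0,0,0,0,0,-0.1715],[0,0,0,0,0,-0.1715],[0,0,0,0,0,-0.1715],[0,0,0,0,0,0],[0,0,0,0,0,0]]]}}

```text
clock: 25.6
position: [0.4574, 0.3639, 0.3035]
ee_rot: [-0.289, -3.127, 0.001]
force: [0.5, -0.1, 1.0]
width: 0.656
gripper_force: 0.0
```

```bash
python3 -c "
from wl import *
from plan import plan
wlook(.1,.13,minp=60);wlook(.07,.13,minp=600)
plan(.4571,.3642,.102,2.961,'yellow')
"; python3 meas.py | egrep -v 'rib|knob|board'
```

```text
seen (array([0.2772, 0.3957]), 42, 16, np.float64(1.382)) 0.1012 349
seen (array([0.2862, 0.2505]), 41, 31, np.float64(1.31)) 0.1011 908
seen (array([0.4251, 0.508 ]), 40, 30, np.float64(0.696)) 0.1012 741
seen (array([0.455 , 0.3642]), 41, 31, np.float64(1.378)) 0.1188 881
seen (array([0.5663, 0.3578]), 27, 11, np.float64(1.36)) 0.1062 83
seen (array([0.2765, 0.3995]), 48, 23, np.float64(-1.546)) 0.0999 706
seen (array([0.3515, 0.655 ]), 100, 52, np.float64(0.979)) 0.0846 1294
seen (array([0.286 , 0.2502]), 41, 31, np.float64(1.316)) 0.1007 1389
seen (array([0.4251, 0.5084]), 41, 31, np.float64(0.697)) 0.1007 1087
seen (array([0.4549, 0.3636]), 75, 58, np.float64(1.418)) 0.0789 2162
seen (array([0.4756, 0.047 ]), 141, 98, np.float64(0.737)) 0.0708 2729
seen (array([0.5648, 0.3597]), 88, 45, np.float64(1.436)) 0.0779 1068
yellow phi now 2.959 turn_z -0.0024 | shift in tool axes now [3.00e-04 2.00e-04 2.02e-01] after turn [3.00e-04 1.00e-04 2.02e-01] | tilt [-0.0003 -0.0003] j7 0.25
red (array([ 0.4793, -0.0316]), 87, 67, np.float64(-1.376)) [ 0.4791 -0.0312  0.0706] 426
yellow (array([0.5429, 0.0629]), 89, 68, np.float64(0.2)) [0.5425 0.0632 0.0702] 429
green (array([ 6.369e-01, -5.000e-04]), 83, 65, np.float64(-1.371)) [ 6.354e-01 -4.000e-04  7.040e-02] 373
disc ((559.1151123046875, -13.788650512695312), 149.74734497070312) 0.07000838574406965
tray (array([ 0.4444, -0.3949]), 173, 118, np.float64(-0.192))
tray (array([ 0.4452, -0.392 ]), 118, 37, np.float64(-0.186))
body (array([0.691, 0.226]), 43, 8, np.float64(-1.53)) 0.0775 103.0 28
body (array([0.5842, 0.3573]), 76, 58, np.float64(0.912)) 0.0784 22.0 332
body (array([0.554 , 0.1305]), 70, 5, np.float64(-0.001)) 0.0702 12.0 36
neck (array([0.5848, 0.3575]), 42, 30, np.float64(0.908)) 0.1176 61.5 112
```

>>> {"fn": "arm_command", "kwargs": {"targets": [[[0.001,0,0.03,0,0,0],[0,0,0.05,0,0,0],[0,0,0.05,0,0,0],[0,0,0.04,0,0,0],[0,0,0.022,0,0,0],[0,0,0.0095,0,0,0],[0,0,0,0,0,0],[0,0,0,0,0,0]]]}}

```text
clock: 26.75
position: [0.4569, 0.3649, 0.1039]
ee_rot: [0.284, 3.128, 0.002]
force: [0.1, -0.1, 0.7]
width: 0.654
gripper_force: 0.0
```

>>> {"fn": "arm_command", "kwargs": {"targets": [[[0,0,0,0,0,0],[0,0,0,0,0,0],[0,0,0,0,0,0],[0,0,0,0,0,0],[0,0,0,0,0,0],[0,0,0,0,0,0],[0,0,0,0,0,0]]], "jaw": 0.025, "newtons": 35}}

```text
clock: 27.62
position: [0.4566, 0.3641, 0.103]
ee_rot: [0.284, 3.128, -0.001]
force: [-0.6, -2.9, 5.4]
width: 0.434
gripper_force: 35.0
```

>>> {"fn": "arm_command", "kwargs": {"targets": [[[0,0,-0.01,0,0,0],[0,0,-0.02,0,0,0],[0,0,-0.04,0,0,0],[0,0,-0.05,0,0,0],[0,0,-0.05,0,0,0],[0,0,-0.02,0,0,0],[0,0,0,0,0,0],[0,0,0,0,0,0]]]}}

```text
clock: 28.62
position: [0.4562, 0.3638, 0.292]
ee_rot: [-0.283, -3.128, 0.002]
force: [-0.3, -0.4, -3.3]
width: 0.437
gripper_force: 35.0
```

```bash
python3 -c "
from plan import plan
plan(.543,.0634,.2,1.761,'yellow')"
```

```text
yellow phi now 2.961 turn_z 1.2001 | shift in tool axes now [-0.1393 -0.2798  0.0922] after turn [-0.3114  0.0284  0.092 ] | tilt [-0.0007 -0.001 ] j7 0.25
```

>>> {"fn": "arm_command", "kwargs": {"targets": [[[0,0,0,0,0,0.15],[0,0,0,0,0,0.15],[0,0,0,0,0,0.15],[0,0,0,0,0,0.15],[0,0,0,0,0,0.15],[0,0,0,0,0,0.15],[0,0,0,0,0,0.15],[0,0,0,0,0,0.15]]]}}

```text
clock: 29.62
position: [0.456, 0.3637, 0.291]
ee_rot: [-2.006, -2.417, 0.004]
force: [-0.7, -0.1, -2.6]
width: 0.435
gripper_force: 35.0
```

>>> {"fn": "arm_command", "kwargs": {"targets": [[[-0.0389,0.0035,0,0,0,0],[-0.0389,0.0035,0,0,0,0],[-0.0389,0.0035,0,0,0,0],[-0.0389,0.0035,0,0,0,0],[-0.0389,0.0035,0,0,0,0],[-0.0389,0.0035,0,0,0,0],[-0.0389,0.0035,0,0,0,0],[-0.0389,0.0035,0,0,0,0],[0,0,0,0,0,0],[0,0,0,0,0,0]]]}}

```text
clock: 30.88
position: [0.5421, 0.0643, 0.2917]
ee_rot: [-1.999, -2.421, 0.002]
force: [-0.0, 0.8, -3.0]
width: 0.435
gripper_force: 35.0
```

>>> {"fn": "arm_command", "kwargs": {"targets": [[[0,0,0.04,0,0,0],[0,0,0.04,0,0,0],[0,0,0.02,0,0,0],[0,0,0,0,0,0],[0,0,0,0,0,0]]]}}

```text
clock: 31.5
position: [0.5431, 0.0651, 0.1936]
ee_rot: [1.999, 2.423, 0.002]
force: [0.3, 1.5, -2.7]
width: 0.431
gripper_force: 35.0
```

```bash
python3 -c "
from wl import *
from plan import plan
wlook(.155,.215,minp=60,near=arm.observe()['position'][:2],rad=.07)
plan(.543,.0634,.155,1.761,'yellow'); print(arm.observe()['force'],arm.observe()['width'])"
```

```text
seen (array([0.5401, 0.0816]), 76, 29, np.float64(0.207)) 0.1806 8081
seen (array([0.5452, 0.0563]), 40, 9, np.float64(0.19)) 0.2095 699
yellow phi now 1.762 turn_z 0.0009 | shift in tool axes now [-0.0014 -0.0007  0.0388] after turn [-0.0014 -0.0007  0.0388] | tilt [0.0017 0.0005] j7 -0.29
[ 1.31169253  0.05094445 -2.83284979] 0.43238256751913756
```

>>> {"fn": "arm_command", "kwargs": {"targets": [[[-0.0022,-0.0007,0.015,0,0,0],[0,0,0.012,0,0,0],[0,0,0.007,0,0,0],[0,0,0.003,0,0,0],[0,0,0.001,0,0,0],[0,0,0,0,0,0],[0,0,0,0,0,0]]]}}

```text
clock: 32.42
position: [0.5429, 0.0619, 0.155]
ee_rot: [2.0, 2.422, 0.001]
force: [-0.1, -0.0, -0.2]
width: 0.432
gripper_force: 35.0
```

>>> {"fn": "arm_command", "kwargs": {"targets": [[[0,0,0.0008,0,0,0],[0,0,0,0,0,0],[0,0,0,0,0,0]]]}}

```text
clock: 32.8
position: [0.5431, 0.0619, 0.155]
ee_rot: [2.0, 2.421, 0.002]
force: [-1.5, -0.6, 7.1]
width: 0.436
gripper_force: 35.0
```

Contact is made, so I release.

>>> {"fn": "arm_command", "kwargs": {"targets": [[[0,0,-0.0006,0,0,0],[0,0,0,0,0,0],[0,0,0,0,0,0],[0,0,0,0,0,0],[0,0,0,0,0,0]]], "jaw": 0.06}}

```text
clock: 33.42
position: [0.5425, 0.0617, 0.1545]
ee_rot: [-2.0, -2.422, 0.0]
force: [0.1, -0.1, 0.4]
width: 0.654
gripper_force: 0.0
```

>>> {"fn": "arm_command", "kwargs": {"targets": [[[0,0,-0.01,0,0,0],[0,0,-0.03,0,0,0],[0,0,-0.04,0,0,0],[0,0,-0.05,0,0,0],[0,0,-0.02,0,0,0],[0,0,0,0,0,0],[0,0,0,0,0,0]]]}}

```text
clock: 34.3
position: [0.5421, 0.0615, 0.3038]
ee_rot: [-2.0, -2.422, 0.002]
force: [0.8, -0.6, -0.0]
width: 0.653
gripper_force: 0.0
```

```bash
python3 wheel.py; python3 meas.py | egrep -v 'rib|knob|board'
python3 -c "
from plan import plan
plan(.5845,.3575,.29,2.482,'green')"
```

```text
red (array([ 0.4786, -0.03  ]), 88, 68, np.float64(-1.388))
green (array([ 0.6364, -0.0012]), 86, 67, np.float64(-1.385))
body (array([0.5429, 0.0646]), 76, 56, np.float64(0.18)) 0.13092682654896054
body (array([ 0.5724, -0.092 ]), 76, 42, np.float64(0.196)) 0.13072535737096397
neck (array([0.5432, 0.0639]), 41, 30, np.float64(0.195)) 0.17095039136537846 23.0
neck (array([ 0.5705, -0.0803]), 39, 5, np.float64(0.172)) 0.16429759438582536 20.0
disc ((582.5464477539062, -63.95138168334961), 136.67694091796875) 0.07009738860631665
tray (array([ 0.4438, -0.3947]), 171, 118, np.float64(-0.184))
body (array([0.6916, 0.2244]), 45, 8, np.float64(-1.477)) 0.075 103.0 29
body (array([0.584 , 0.3568]), 74, 58, np.float64(0.911)) 0.0787 22.0 328
body (array([0.5389, 0.1303]), 41, 5, np.float64(0.006)) 0.0705 11.5 20
neck (array([0.5846, 0.3573]), 41, 30, np.float64(0.91)) 0.1185 64.0 108
green phi now 1.761 turn_z -0.721 | shift in tool axes now [0.2827 0.0978 0.0131] after turn [0.1478 0.26   0.0133] | tilt [-0.0021 -0.0003] j7 -0.22
```

Yellow is placed and the wheel is still in position. Green is next.

>>> {"fn": "arm_command", "kwargs": {"targets": [[[0.0404,0.014,0,0,0,0],[0.0404,0.014,0,0,0,0],[0.0404,0.014,0,0,0,0],[0.0404,0.014,0,0,0,0],[0.0404,0.014,0,0,0,0],[0.0404,0.014,0,0,0,0],[0.0404,0.014,0,0,0,0],[0,0,0,0,0,0]]]}}

```text
clock: 35.4
position: [0.5835, 0.3619, 0.3025]
ee_rot: [-1.992, -2.425, 0.002]
force: [0.1, -0.8, -0.4]
width: 0.656
gripper_force: 0.0
```

>>> {"fn": "arm_command", "kwargs": {"targets": [[[0,0,0,0,0,-0.1442],[0,0,0,0,0,-0.1442],[0,0,0,0,0,-0.1442],[0,0,0,0,0,-0.1442],[0,0,0,0,0,-0.1442],[0,0,0,0,0,0],[0,0,0,0,0,0]]]}}

```text
clock: 36.28
position: [0.5854, 0.3573, 0.3041]
ee_rot: [-1.023, -2.97, 0.001]
force: [0.2, -0.0, -0.0]
width: 0.656
gripper_force: 0.0
```

```bash
python3 -c "
from wl import *
from plan import plan
wlook(.1,.13,minp=60,near=(.584,.357));wlook(.07,.13,minp=600,near=(.584,.357))
plan(.584,.3572,.102,2.482,'green')
"; python3 meas.py | egrep 'tray|red|rib'
```

```text
seen (array([0.5832, 0.3578]), 40, 30, np.float64(0.908)) 0.1189 847
seen (array([0.5834, 0.3576]), 76, 57, np.float64(0.908)) 0.0788 2169
green phi now 2.48 turn_z -0.0023 | shift in tool axes now [ 0.0009 -0.0012  0.2024] after turn [ 0.0008 -0.0012  0.2024] | tilt [-0.     -0.0004] j7 -0.03
red (array([ 0.4798, -0.0304]), 87, 67, np.float64(-1.397)) [ 0.4862 -0.0399  0.0706] 341
rib? (array([ 0.4337, -0.1163]), 38, 30, np.float64(0.733)) 0.08325725640619874
tray (array([ 0.4435, -0.3945]), 171, 118, np.float64(-0.178))
```

>>> {"fn": "arm_command", "kwargs": {"targets": [[[0.001,-0.0012,0.03,0,0,0],[0,0,0.05,0,0,0],[0,0,0.05,0,0,0],[0,0,0.04,0,0,0],[0,0,0.022,0,0,0],[0,0,0.01,0,0,0],[0,0,0,0,0,0],[0,0,0,0,0,0]]]}}

```text
clock: 37.42
position: [0.5844, 0.3583, 0.1041]
ee_rot: [1.017, 2.971, 0.003]
force: [0.4, 0.0, -0.2]
width: 0.653
gripper_force: 0.0
```

>>> {"fn": "arm_command", "kwargs": {"targets": [[[0,0,0,0,0,0],[0,0,0,0,0,0],[0,0,0,0,0,0],[0,0,0,0,0,0],[0,0,0,0,0,0],[0,0,0,0,0,0],[0,0,0,0,0,0]]], "jaw": 0.025, "newtons": 35}}

```text
clock: 38.3
position: [0.5839, 0.3575, 0.1029]
ee_rot: [1.017, 2.972, -0.0]
force: [-1.2, -2.4, 4.9]
width: 0.434
gripper_force: 35.0
```

>>> {"fn": "arm_command", "kwargs": {"targets": [[[0,0,-0.01,0,0,0],[0,0,-0.02,0,0,0],[0,0,-0.04,0,0,0],[0,0,-0.05,0,0,0],[0,0,-0.05,0,0,0],[0,0,-0.02,0,0,0],[0,0,0,0,0,0],[0,0,0,0,0,0]]]}}

```text
clock: 39.3
position: [0.5835, 0.3572, 0.2916]
ee_rot: [-1.017, -2.972, 0.002]
force: [0.3, 0.2, -2.9]
width: 0.429
gripper_force: 35.0
```

```bash
python3 -c "
from plan import plan
plan(.6368,-.0003,.2,3.332,'green')"
```

```text
green phi now 2.482 turn_z -0.8498 | shift in tool axes now [-0.2612 -0.2497  0.0919] after turn [ 0.0153 -0.3611  0.0916] | tilt [-0.001  -0.0011] j7 -0.04
```

>>> {"fn": "arm_command", "kwargs": {"targets": [[[0,0,-0.015,0,0,-0.17],[0,0,-0.015,0,0,-0.17],[0,0,0,0,0,-0.17],[0,0,0,0,0,-0.17],[0,0,0,0,0,-0.17]]]}}

```text
clock: 39.92
position: [0.5835, 0.3571, 0.3207]
ee_rot: [0.308, -3.124, 0.002]
force: [0.3, 0.1, -2.5]
width: 0.433
gripper_force: 35.0
```

>>> {"fn": "arm_command", "kwargs": {"targets": [[[0.0017,-0.0401,0,0,0,0],[0.0017,-0.0401,0,0,0,0],[0.0017,-0.0401,0,0,0,0],[0.0017,-0.0401,0,0,0,0],[0.0017,-0.0401,0,0,0,0],[0.0017,-0.0401,0,0,0,0],[0.0017,-0.0401,0,0,0,0],[0.0017,-0.0401,0,0,0,0],[0.0017,-0.0401,0,0,0,0],[0,0,0,0,0,0]]]}}

```text
clock: 41.18
position: [0.6374, -0.005, 0.3202]
ee_rot: [0.288, -3.125, 0.003]
force: [-0.1, 0.6, -3.2]
width: 0.437
gripper_force: 35.0
```

>>> {"fn": "arm_command", "kwargs": {"targets": [[[0,0,0,0,0,0],[0,0,0.04,0,0,0],[0,0,0.04,0,0,0],[0,0,0.04,0,0,0],[0,0,0.01,0,0,0],[0,0,0,0,0,0],[0,0,0,0,0,0]]]}}

```text
clock: 42.05
position: [0.6379, 0.0012, 0.1944]
ee_rot: [-0.299, 3.125, 0.001]
force: [-0.3, 0.4, -2.9]
width: 0.431
gripper_force: 35.0
```

```bash
python3 -c "
from wl import *
from plan import plan
wlook(.155,.215,'w5.png',minp=60,near=arm.observe()['position'][:2],rad=.07)
plan(.6368,-.0003,.155,3.332,'green'); print(arm.observe()['force'],arm.observe()['width'])"
```

```text
seen (array([ 0.6223, -0.0012]), 76, 27, np.float64(-1.366)) 0.1811 7834
seen (array([0.6491, 0.004 ]), 40, 9, np.float64(-1.404)) 0.2104 864
green phi now -2.951 turn_z 0.0003 | shift in tool axes now [ 0.0015 -0.0011  0.0394] after turn [ 0.0014 -0.0011  0.0394] | tilt [0.0026 0.0004] j7 1.19
[ 0.19479559  0.22756054 -2.36362584] 0.43141215815370343
```

View pics/w5.png

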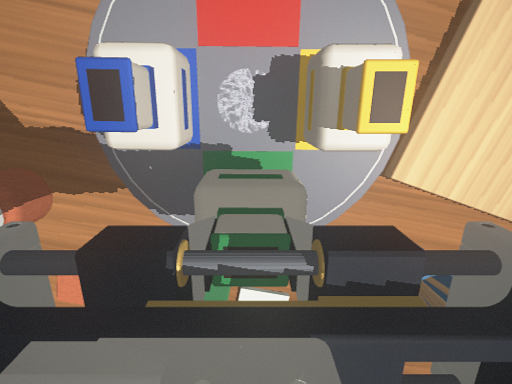

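Green hangs above its mark (250,200), with blue (135,95) and yellow (360,95) standing on theirs. I lower it.

>>> {"fn": "arm_command", "kwargs": {"targets": [[[0.0015,-0.0011,0.015,0,0,0],[0,0,0.012,0,0,0],[0,0,0.007,0,0,0],[0,0,0.003,0,0,0],[0,0,0.0015,0,0,0],[0,0,0,0,0,0],[0,0,0,0,0,0]]]}}

```text
clock: 42.98
position: [0.6359, -0.0009, 0.1549]
ee_rot: [-0.299, 3.127, -0.001]
force: [-5.1, -0.7, 5.0]
width: 0.436
gripper_force: 35.0
```

>>> {"fn": "arm_command", "kwargs": {"targets": [[[0,0,0.0005,0,0,0],[0,0,0,0,0,0],[0,0,0,0,0,0]]]}}

```text
clock: 43.35
position: [0.6359, -0.001, 0.1549]
ee_rot: [-0.298, 3.127, -0.001]
force: [-5.1, -1.9, 9.2]
width: 0.436
gripper_force: 35.0
```

>>> {"fn": "arm_command", "kwargs": {"targets": [[[0,0,-0.001,0,0,0],[0,0,0,0,0,0],[0,0,0,0,0,0]]]}}

```text
clock: 43.72
position: [0.6361, -0.0009, 0.1549]
ee_rot: [-0.299, 3.127, 0.0]
force: [-1.2, -0.3, 3.7]
width: 0.432
gripper_force: 35.0
```

>>> {"fn": "arm_command", "kwargs": {"targets": [[[0,0,0,0,0,0],[0,0,0,0,0,0],[0,0,0,0,0,0],[0,0,0,0,0,0],[0,0,0,0,0,0]]], "jaw": 0.06}}

```text
clock: 44.35
position: [0.6358, -0.001, 0.1545]
ee_rot: [-0.299, 3.127, 0.0]
force: [0.3, 0.4, -0.1]
width: 0.653
gripper_force: 0.0
```

>>> {"fn": "arm_command", "kwargs": {"targets": [[[0,0,-0.01,0,0,0],[0,0,-0.03,0,0,0],[0,0,-0.04,0,0,0],[0,0,-0.05,0,0,0],[0,0,-0.03,0,0,0],[0,0,-0.03,0,0,0],[0,0,0,0,0,0],[0,0,0,0,0,0]]]}}

```text
clock: 45.35
position: [0.6356, -0.0011, 0.3444]
ee_rot: [0.299, -3.127, 0.0]
force: [-0.4, -0.8, -0.4]
width: 0.653
gripper_force: 0.0
```

```bash
python3 wheel.py; python3 meas.py | egrep 'knob|tray'
python3 -c "
from plan import plan
plan(.31,-.16,.3,1.2,'knob view')"
```

```text
red (array([ 0.4789, -0.0306]), 88, 68, np.float64(-1.378))
body (array([ 0.5717, -0.0931]), 76, 56, np.float64(0.177)) 0.13108731554198158
body (array([0.5421, 0.0629]), 76, 58, np.float64(0.222)) 0.13125556218140244
body (array([6.349e-01, 1.000e-04]), 76, 56, np.float64(-1.385)) 0.13091289224553782
neck (array([ 0.5717, -0.094 ]), 41, 31, np.float64(0.183)) 0.17090938157642754 112.0
neck (array([0.5424, 0.0636]), 41, 31, np.float64(0.189)) 0.1710767871249225 23.0
neck (array([6.357e-01, 1.000e-04]), 40, 30, np.float64(-1.379)) 0.17101047560379906 61.0
knob? (array([ 0.5025, -0.0408]), 354, 136, np.float64(0.52)) 0.7414584364615935
knob? (array([0.5447, 0.0644]), 78, 58, np.float64(0.198)) 0.13065750555231448
tray (array([ 0.377, -0.363]), 330, 125, np.float64(-0.956))
knob view phi now -2.951 turn_z 2.1321 | shift in tool axes now [ 0.3495 -0.0942  0.0442] after turn [-0.2659 -0.2458  0.0437] | tilt [-0.0014 -0.0003] j7 1.29
```

All three flasks stand within about 2 mm of their marks and the wheel hasn't turned. On to the knob.

>>> {"fn": "arm_command", "kwargs": {"targets": [[[0.0333,-0.0125,0,0,0,0],[0.0333,-0.0125,0,0,0,0],[0.0333,-0.0125,0,0,0,0],[0.0333,-0.0125,0,0,0,0],[0.0333,-0.0125,0,0,0,0],[0.0333,-0.0125,0,0,0,0],[0.0333,-0.0125,0,0,0,0],[0.0333,-0.0125,0,0,0,0],[0,0,0,0,0,0]]]}}

```text
clock: 46.58
position: [0.3909, -0.1517, 0.3438]
ee_rot: [0.29, -3.126, 0.002]
force: [0.9, -0.3, 0.0]
width: 0.652
gripper_force: 0.0
```

>>> {"fn": "arm_command", "kwargs": {"targets": [[[0,0,0,0,0,0.1666],[0,0,0,0,0,0.1666],[0,0,0,0,0,0.1666],[0,0,0,0,0,0.1666],[0,0,0,0,0,0.1666],[0,0,0,0,0,0.1666],[0,0,0,0,0,0.1666]]]}}

```text
clock: 47.45
position: [0.3938, -0.1487, 0.3442]
ee_rot: [-1.478, -2.772, -0.001]
force: [0.8, -0.6, 0.4]
width: 0.652
gripper_force: 0.0
```

>>> {"fn": "arm_command", "kwargs": {"targets": [[[0,0,0,0,0,0.1666],[0,0,0,0,0,0.1666],[0,0,0,0,0,0.1666],[0,0,0,0,0,0.1666],[0,0,0,0,0,0.1666],[0,0,0,0,0,0.1666],[0,0,0,0,0,0.1666],[0,0,0,0,0,0],[0,0,0,0,0,0]]]}}

```text
clock: 48.58
position: [0.3935, -0.1492, 0.3443]
ee_rot: [-2.753, -1.512, 0.0]
force: [0.8, -0.6, -0.3]
width: 0.653
gripper_force: 0.0
```

```bash
cat > knob.py <<'E'
from wl import *
im=grab("wrist"); P=im["P"]; x,y,z=[P[...,i] for i in range(3)]
near=np.hypot(x-.3931,y+.1495)<.06
px=im["pixels"].astype(int)
for k in comps(near&(z>.125)&(z<.15),60): print("bar",rect(P[k]),np.nanmedian(z[k]))
hsv=cv2.cvtColor(im["pixels"],cv2.COLOR_RGB2HSV).astype(int); H,S,V=[hsv[...,i] for i in range(3)]
for k in comps(near&(z>.125)&(z<.15)&(V>150),5): print("pointer",np.nanmean(P[k],0).round(4),k.sum())
for k in comps(near&(z<.11)&(S>120)&((H<8)|(H>172))&(V>70),3): print("red tick",np.nanmean(P[k],0).round(4),k.sum())
v,u=np.where(near); print("px",u.min(),u.max(),v.min(),v.max())
a,b,c,d=max(u.min()-10,0),max(v.min()-10,0),u.max()+10,v.max()+10
import sys
if len(sys.argv)>1: save(im,sys.argv[1],(a,b,c,d),4)
E
python3 knob.py k1.png; python3 -c "
from plan import plan
plan(.3931,-.1495,.3,1.0)"
```

```text
bar (array([ 0.3917, -0.152 ]), 56, 24, np.float64(0.773)) 0.14214189026767488
pointer [ 0.3778 -0.1648  0.1428] 62
px 0 492 120 383
 phi now 1.003 turn_z 0.0035 | shift in tool axes now [-0.0004 -0.0001  0.0444] after turn [-0.0004 -0.0001  0.0444] | tilt [-0.0002  0.0003] j7 -0.4
```

View pics/k1.png

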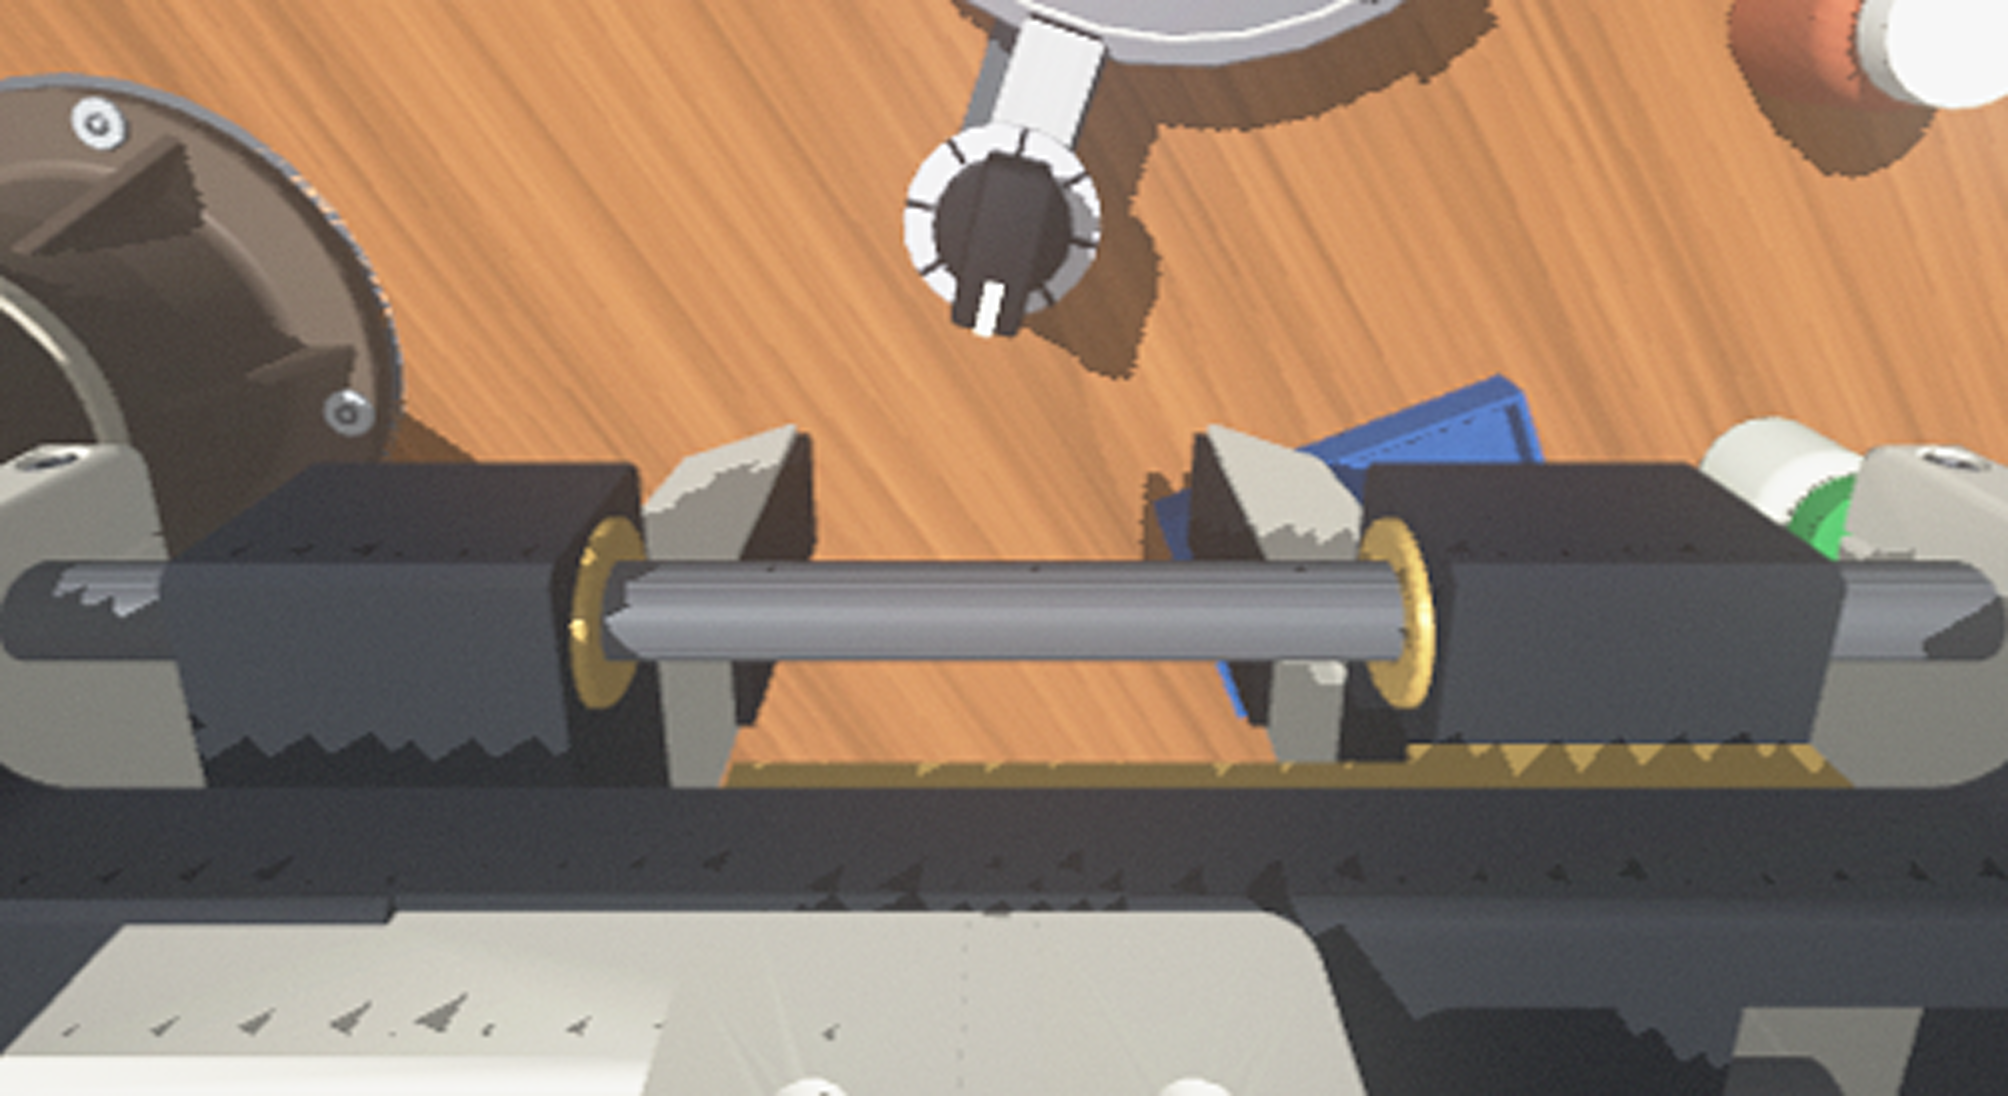

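The wrist view shows the knob with its white pointer at (987,310), all seven black ticks visible, and the red tick hidden under the pointer, so slip is 0. The bar centre at (0.392,-0.152) is 216 mm from the axis, as expected. I start from the high end of joint 7 so a single stroke is enough.

>>> {"fn": "arm_command", "kwargs": {"targets": [[[0,0,0,0,0,-0.1713],[0,0,0,0,0,-0.1713],[0,0,0,0,0,-0.1713],[0,0,0,0,0,-0.1713],[0,0,0,0,0,-0.1713],[0,0,0,0,0,-0.1713],[0,0,0,0,0,-0.1713],[0,0,0,0,0,-0.1713],[0,0,0,0,0,-0.1713]]]}}

```text
clock: 49.75
position: [0.3932, -0.1496, 0.3445]
ee_rot: [0.917, 3.005, -0.0]
force: [0.5, 0.3, 0.1]
width: 0.654
gripper_force: 0.0
```

>>> {"fn": "arm_command", "kwargs": {"targets": [[[0,0,0,0,0,-0.1713],[0,0,0,0,0,-0.1713],[0,0,0,0,0,-0.1713],[0,0,0,0,0,-0.1713],[0,0,0,0,0,-0.1713],[0,0,0,0,0,-0.1713],[0,0,0,0,0,-0.1713],[0,0,0,0,0,-0.1713],[0,0,0,0,0,0],[0,0,0,0,0,0]]], "jaw": 0.05}}

```text
clock: 51.0
position: [0.3932, -0.1496, 0.3445]
ee_rot: [-1.176, 2.913, -0.0]
force: [-0.6, 0.1, 0.4]
width: 0.544
gripper_force: 0.0
```

```bash
python3 knob.py; python3 -c "
from plan import plan
plan(.3917,-.152,.129,3.915)
from h import *
s=arm.observe(); print(s['joints'].round(2),s['ft_torque'])"
```

```text
bar (array([ 0.3901, -0.152 ]), 56, 24, np.float64(0.769)) 0.14213292083166412
pointer [ 0.3775 -0.1658  0.1423] 82
pointer [ 0.3942 -0.1316  0.1397] 7
red tick [ 0.3686 -0.174   0.0947] 21
px 0 495 119 383
 phi now -2.374 turn_z -0.0058 | shift in tool axes now [ 0.0027 -0.0006  0.2155] after turn [ 0.0027 -0.0006  0.2155] | tilt [ 0.     -0.0001] j7 2.41
[ 1.34  0.17 -1.22  1.81  0.17  1.28  2.41] [ 0.15901204 -0.05572245  0.01509003]
```

>>> {"fn": "arm_command", "kwargs": {"targets": [[[0.0032,0,0.04,0,0,-0.005],[0,0,0.05,0,0,0],[0,0,0.05,0,0,0],[0,0,0.04,0,0,0],[0,0,0.025,0,0,0],[0,0,0.0105,0,0,0],[0,0,0,0,0,0],[0,0,0,0,0,0]]]}}

```text
clock: 52.05
position: [0.3916, -0.152, 0.13]
ee_rot: [-1.186, 2.908, -0.002]
force: [0.0, -0.3, -0.1]
width: 0.545
gripper_force: 0.0
```

>>> {"fn": "arm_command", "kwargs": {"targets": [[[0,0,0,0,0,0],[0,0,0,0,0,0],[0,0,0,0,0,0],[0,0,0,0,0,0],[0,0,0,0,0,0],[0,0,0,0,0,0],[0,0,0,0,0,0]]], "jaw": 0.012, "newtons": 40}}

```text
clock: 52.92
position: [0.3913, -0.1523, 0.1293]
ee_rot: [-1.187, 2.908, -0.001]
force: [1.5, -5.1, 4.3]
width: 0.259
gripper_force: 40.0
```

```bash
cat > tq.py <<'E'
from h import *
s=arm.observe(); M=R.from_rotvec(s["ee_rot"]).as_matrix()
print("t",round(s["clock"],2),"phi",np.arctan2(M[1,0],M[0,0]).round(4),"tq",s["ft_torque"].round(3),"F",s["force"].round(1),"j7",s["joints"][6].round(3),"e7",s["joint_efforts"][6].round(3),"pos",s["position"].round(4),"w",s["width"].round(3),"tilt",M[:2,2].round(3))
E
python3 tq.py
```

```text
Traceback (most recent call last):
  File "tq.py", line 3, in <module>
    print("t",round(s["clock"],2),"phi",np.arctan2(M[1,0],M[0,0]).round(4),"tq",s["ft_torque"].round(3),"F",s["force"].round(1),"j7",s["joints"][6].round(3),"e7",s["joint_efforts"][6].round(3),"pos",s["position"].round(4),"w",s["width"].round(3),"tilt",M[:2,2].round(3))
                                                                                                                                                                                                                                  ^^^^^^^^^^^^^^^^
AttributeError: 'float' object has no attribute 'round'
```

```bash
sed -i 's/s\["width"\].round(3)/round(float(s["width"]),3)/' tq.py; python3 tq.py
```

```text
t 52.92 phi -2.3668 tq [-0.929 -0.388 -0.064] F [ 1.5 -5.1  4.3] j7 2.058 e7 0.084 pos [ 0.3913 -0.1523  0.1293] w 0.259 tilt [ 0.001 -0.001]
```

>>> {"fn": "arm_command", "kwargs": {"targets": [[[0,0,0,0,0,0.05],[0,0,0,0,0,0.1],[0,0,0,0,0,0.1],[0,0,0,0,0,0.1],[0,0,0,0,0,0.1],[0,0,0,0,0,0.05]]]}}

```text
clock: 53.68
position: [0.3913, -0.1523, 0.1293]
ee_rot: [-0.427, 3.112, -0.002]
force: [1.9, -5.4, 3.8]
width: 0.255
gripper_force: 40.0
```

```bash
python3 tq.py
```

```text
t 53.67 phi -2.8686 tq [-1.026 -0.533  0.199] F [ 1.9 -5.4  3.8] j7 1.642 e7 0.131 pos [ 0.3913 -0.1523  0.1293] w 0.255 tilt [ 0.001 -0.001]
```

>>> {"fn": "arm_command", "kwargs": {"targets": [[[0,0,0,0,0,0.1],[0,0,0,0,0,0.1],[0,0,0,0,0,0.1],[0,0,0,0,0,0.1],[0,0,0,0,0,0.1],[0,0,0,0,0,0.1],[0,0,0,0,0,0.1],[0,0,0,0,0,0.1]]]}}

```text
clock: 54.68
position: [0.3914, -0.1524, 0.1293]
ee_rot: [0.82, 3.031, -0.001]
force: [2.1, -5.7, 4.3]
width: 0.253
gripper_force: 40.0
```

>>> {"fn": "arm_command", "kwargs": {"targets": [[[0,0,0,0,0,0.1],[0,0,0,0,0,0.1],[0,0,0,0,0,0.1],[0,0,0,0,0,0.1],[0,0,0,0,0,0.1],[0,0,0,0,0,0.1],[0,0,0,0,0,0.1]]]}}

```text
clock: 55.55
position: [0.3914, -0.1525, 0.1293]
ee_rot: [1.809, 2.567, -0.0]
force: [0.8, -5.8, 4.4]
width: 0.259
gripper_force: 40.0
```

```bash
python3 tq.py; python3 meas.py | grep tray
```

```text
t 55.55 phi 1.9136 tq [-1.289 -0.439  0.202] F [ 0.8 -5.8  4.4] j7 0.347 e7 1.273 pos [ 0.3914 -0.1525  0.1293] w 0.259 tilt [ 0.001 -0.001]
tray (array([ 0.444 , -0.3941]), 171, 116, np.float64(-0.181))
```

>>> {"fn": "arm_command", "kwargs": {"targets": [[[0,0,0,0,0,0.07],[0,0,0,0,0,0.07],[0,0,0,0,0,0.06]]]}}

```text
clock: 55.98
position: [0.3913, -0.1525, 0.1292]
ee_rot: [2.055, 2.374, 0.0]
force: [2.0, -5.7, 3.6]
width: 0.259
gripper_force: 40.0
```

```bash
python3 tq.py
```

```text
t 55.98 phi 1.7146 tq [-1.341 -0.408  0.221] F [ 2.  -5.7  3.6] j7 0.171 e7 0.611 pos [ 0.3913 -0.1525  0.1292] w 0.259 tilt [ 0.001 -0.001]
```

>>> {"fn": "arm_command", "kwargs": {"targets": [[[0,0,0,0,0,0.07],[0,0,0,0,0,0.07],[0,0,0,0,0,0.06]]]}}

```text
clock: 56.35
position: [0.3913, -0.1525, 0.1292]
ee_rot: [2.282, 2.157, 0.0]
force: [0.5, -6.5, 3.9]
width: 0.258
gripper_force: 40.0
```

```bash
python3 tq.py
```

```text
t 56.35 phi 1.5146 tq [-1.448 -0.361  0.222] F [ 0.5 -6.5  3.9] j7 -0.007 e7 0.611 pos [ 0.3913 -0.1525  0.1292] w 0.258 tilt [ 0.001 -0.001]
```

>>> {"fn": "arm_command", "kwargs": {"targets": [[[0,0,0,0,0,0.07],[0,0,0,0,0,0.07],[0,0,0,0,0,0.06]]]}}

```text
clock: 56.72
position: [0.3912, -0.1526, 0.1292]
ee_rot: [2.486, 1.919, 0.0]
force: [0.7, -5.8, 4.5]
width: 0.26
gripper_force: 40.0
```

```bash
python3 tq.py
```

```text
t 56.73 phi 1.3145 tq [-1.446 -0.338  0.241] F [ 0.7 -5.8  4.5] j7 -0.186 e7 0.607 pos [ 0.3912 -0.1526  0.1292] w 0.26 tilt [ 0.001 -0.001]
```

>>> {"fn": "arm_command", "kwargs": {"targets": [[[0,0,0,0,0,0.07],[0,0,0,0,0,0.07],[0,0,0,0,0,0.06]]]}}

```text
clock: 57.1
position: [0.3913, -0.1526, 0.1292]
ee_rot: [2.665, 1.661, 0.001]
force: [0.8, -5.8, 4.5]
width: 0.258
gripper_force: 40.0
```

```bash
python3 tq.py
```

```text
t 57.1 phi 1.1147 tq [-1.471 -0.286  0.211] F [ 0.8 -5.8  4.5] j7 -0.365 e7 0.603 pos [ 0.3913 -0.1526  0.1292] w 0.258 tilt [ 0.001 -0.001]
```

>>> {"fn": "arm_command", "kwargs": {"targets": [[[0,0,0,0,0,0.07],[0,0,0,0,0,0.07],[0,0,0,0,0,0.06]]]}}

```text
clock: 57.48
position: [0.3912, -0.1526, 0.1292]
ee_rot: [2.817, 1.387, 0.001]
force: [-0.4, -6.2, 4.5]
width: 0.259
gripper_force: 40.0
```

```bash
python3 tq.py
```

```text
t 57.48 phi 0.9147 tq [-1.603 -0.259  0.295] F [-0.4 -6.2  4.5] j7 -0.544 e7 0.539 pos [ 0.3912 -0.1526  0.1292] w 0.259 tilt [ 0.001 -0.001]
```

>>> {"fn": "arm_command", "kwargs": {"targets": [[[0,0,0,0,0,0.07],[0,0,0,0,0,0.07],[0,0,0,0,0,0.06]]]}}

```text
clock: 57.85
position: [0.3912, -0.1525, 0.1292]
ee_rot: [2.942, 1.099, 0.001]
force: [-0.3, -6.8, 4.9]
width: 0.256
gripper_force: 40.0
```

```bash
python3 tq.py
```

```text
t 57.85 phi 0.715 tq [-1.548 -0.146  0.358] F [-0.3 -6.8  4.9] j7 -0.724 e7 0.455 pos [ 0.3912 -0.1525  0.1292] w 0.256 tilt [ 0.001 -0.001]
```

>>> {"fn": "arm_command", "kwargs": {"targets": [[[0,0,0,0,0,0.05],[0,0,0,0,0,0.05],[0,0,0,0,0,0]]]}}

```text
clock: 58.22
position: [0.3912, -0.1526, 0.1292]
ee_rot: [2.993, 0.951, 0.001]
force: [-0.2, -5.3, 5.1]
width: 0.26
gripper_force: 40.0
```

```bash
python3 tq.py
```

```text
t 58.23 phi 0.6154 tq [-1.473 -0.169 -0.114] F [-0.2 -5.3  5.1] j7 -0.814 e7 -0.274 pos [ 0.3912 -0.1526  0.1292] w 0.26 tilt [ 0.001 -0.001]
```

>>> {"fn": "arm_command", "kwargs": {"targets": [[[0,0,0,0,0,0.05],[0,0,0,0,0,0.05],[0,0,0,0,0,0]]]}}

```text
clock: 58.6
position: [0.3912, -0.1526, 0.1292]
ee_rot: [3.037, 0.8, 0.001]
force: [0.5, -5.9, 4.7]
width: 0.256
gripper_force: 40.0
```

```bash
python3 tq.py
```

```text
t 58.6 phi 0.5151 tq [-1.443 -0.175 -0.138] F [ 0.5 -5.9  4.7] j7 -0.904 e7 -0.209 pos [ 0.3912 -0.1526  0.1292] w 0.256 tilt [ 0.001 -0.001]
```

>>> {"fn": "arm_command", "kwargs": {"targets": [[[0,0,0,0,0,0.05],[0,0,0,0,0,0.05],[0,0,0,0,0,0]]]}}

```text
clock: 58.98
position: [0.3912, -0.1526, 0.1292]
ee_rot: [3.073, 0.647, 0.001]
force: [0.6, -5.9, 4.9]
width: 0.256
gripper_force: 40.0
```

```bash
python3 tq.py
```

```text
t 58.98 phi 0.4151 tq [-1.383 -0.128 -0.169] F [ 0.6 -5.9  4.9] j7 -0.994 e7 -0.217 pos [ 0.3912 -0.1526  0.1292] w 0.256 tilt [ 0.001 -0.001]
```

>>> {"fn": "arm_command", "kwargs": {"targets": [[[0,0,0,0,0,0.04],[0,0,0,0,0,0.04]]]}}

```text
clock: 59.22
position: [0.3912, -0.1526, 0.1292]
ee_rot: [3.097, 0.523, 0.001]
force: [-0.3, -5.7, 4.3]
width: 0.259
gripper_force: 40.0
```

```bash
python3 tq.py
```

```text
t 59.23 phi 0.3346 tq [-1.403 -0.047 -0.086] F [-0.3 -5.7  4.3] j7 -1.067 e7 0.704 pos [ 0.3912 -0.1526  0.1292] w 0.259 tilt [ 0.001 -0.001]
```

The torque stays at about zero or slightly forward even while moving, after a positive peak near 3.1 rad of turn. The clutch has gone over its first click, at a slip of roughly 0.65, so I let go and look.

>>> {"fn": "arm_command", "kwargs": {"targets": [[[0,0,0,0,0,0],[0,0,0,0,0,0],[0,0,0,0,0,0],[0,0,0,0,0,0]]], "jaw": 0.065}}

```text
clock: 59.72
position: [0.3907, -0.1517, 0.1289]
ee_rot: [-3.097, -0.527, 0.0]
force: [0.0, -0.0, -0.2]
width: 0.647
gripper_force: 0.0
```

>>> {"fn": "arm_command", "kwargs": {"targets": [[[0,0,-0.01,0,0,0],[0,0,-0.03,0,0,0],[0,0,-0.04,0,0,0],[0,0,-0.05,0,0,0],[0,0,-0.04,0,0,0],[0,0,-0.03,0,0,0],[0,0,0,0,0,0],[0,0,0,0,0,0]]]}}

```text
clock: 60.72
position: [0.3904, -0.1517, 0.3287]
ee_rot: [-3.097, -0.527, 0.001]
force: [0.2, -0.1, -0.9]
width: 0.709
gripper_force: 0.0
```

```bash
sed -i 's/a,b,c,d=max.*/a,b,c,d=160,10,340,160/' knob.py; python3 knob.py k2.png; python3 tq.py
```

```text
bar (array([ 0.392 , -0.1521]), 56, 24, np.float64(0.265)) 0.14220538243425584
pointer [ 0.4105 -0.1466  0.1422] 85
red tick [ 0.4073 -0.1255  0.0952] 20
px 0 496 117 383
t 60.77 phi 0.3368 tq [-0.039 -0.011 -0.017] F [ 0.4 -0.5 -0.2] j7 -0.998 e7 0.004 pos [ 0.3903 -0.1517  0.3283] w 0.707 tilt [-0.001  0.   ]
```

View pics/k2.png

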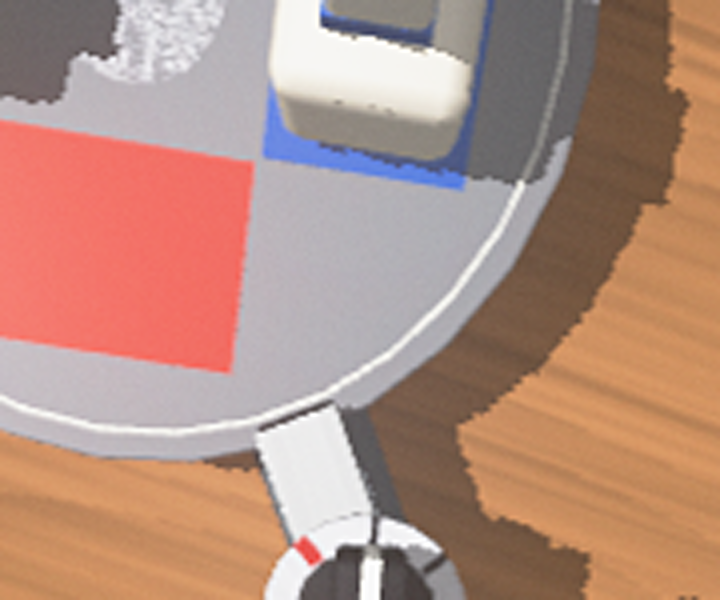

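The pointer at (370,575) is about 0.78 rad clockwise of the red tick at (308,549): exactly one click. The screw turned 2.87 rad to home. Last, a check of the wheel and tray.

>>> {"fn": "arm_command", "kwargs": {"targets": [[[0,0,-0.03,0,0,0],[0,0.03,-0.03,0,0,0],[0,0.04,0,0,0,0],[-0.02,0.04,0,0,0,0],[-0.02,0.03,0,0,0,0],[0,0,0,0,0,0],[0,0,0,0,0,0]]]}}

```text
clock: 61.65
position: [0.3994, -0.2964, 0.3881]
ee_rot: [-3.096, -0.527, 0.002]
force: [0.0, 0.2, -0.0]
width: 0.708
gripper_force: 0.0
```

```bash
python3 meas.py | grep tray; python3 wheel.py; python3 - <<'E'
from wl import *
for n in("scene","top"):
    P=grab(n)["P"]; r=np.hypot(P[...,0]-.444,P[...,1]+.394)<.1
    for k in comps(r&(P[...,2]>.0135)&(P[...,2]<.0205),60): print(n,rect(P[k]),np.nanmedian(P[k][:,2]))
im=grab("scene"); save(im,"end.png",scale=1.5)
E
```

```text
red (array([ 0.4856, -0.0291]), 87, 54, np.float64(-1.414))
body (array([ 0.5432, -0.1032]), 59, 22, np.float64(-1.194)) 0.12922328004869588
scene (array([ 0.3744, -0.3631]), 109, 48, np.float64(0.813)) 0.017502163257688053
scene (array([ 0.4459, -0.4354]), 120, 39, np.float64(-0.177)) 0.016330295160823405
scene (array([ 0.5295, -0.4106]), 94, 8, np.float64(1.383)) 0.016502430797679546
```

View pics/end.png

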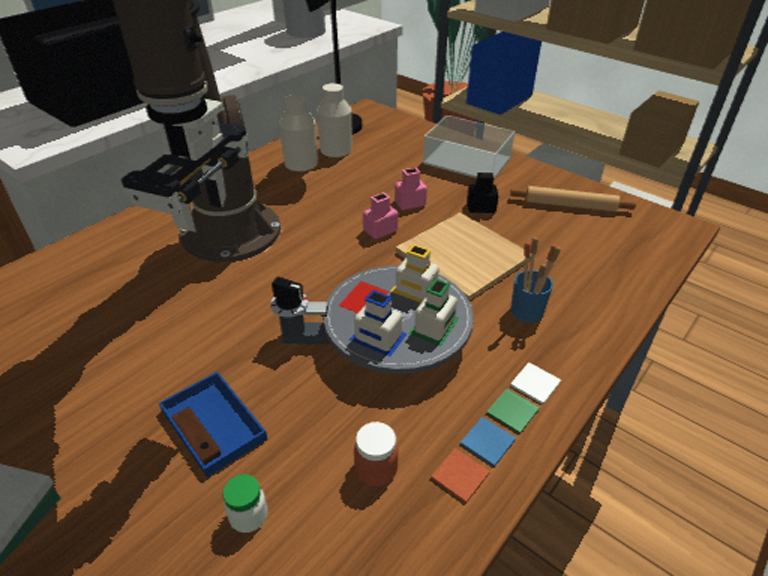

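The end view shows the knob and flasks fine, with the flasks at (378,330), (415,280) and (437,315). The rib has been knocked against the tray's side wall at (198,432), so I check its flatness from above.

>>> {"fn": "arm_command", "kwargs": {"targets": [[[0,0.04,0,0,0,0],[0.004,0.04,0,0,0,0],[0.004,0.033,0,0,0,0],[0,0,0,0,0,0],[0,0,0,0,0,0]]]}}

```text
clock: 62.52
position: [0.4444, -0.4003, 0.3889]
ee_rot: [-3.096, -0.528, 0.0]
force: [0.7, 1.1, -0.4]
width: 0.707
gripper_force: 0.0
```

```bash
python3 - <<'E'
from wl import *
im=grab("wrist"); P=im["P"]
hsv=cv2.cvtColor(im["pixels"],cv2.COLOR_RGB2HSV).astype(int); H,S,V=[hsv[...,i] for i in range(3)]
r=np.hypot(P[...,0]-.444,P[...,1]+.394)<.11
print("tray blue",[rect(P[k]) for k in comps(r&(H>95)&(H<130)&(S>90)&(P[...,2]>.018),150)])
for k in comps(r&((H<22)|(H>170))&(P[...,2]>.006)&(P[...,2]<.045),200):
    p=P[k]; A=np.c_[p[:,:2]-p[:,:2].mean(0),np.ones(len(p))]; c=np.linalg.lstsq(A,p[:,2],rcond=None)[0]
    print("rib",rect(p),"plane",c.round(4),np.percentile(p[:,2],[2,98]).round(4),len(p))
save(im,"t1.png")
P=grab("top"); im=P;P=im["P"]; w=np.hypot(P[...,0]-.5587,P[...,1]+.015)<.16
for k in comps(w&(P[...,2]>.16)&(P[...,2]<.18),20): print("neck",rect(P[k]))
hsv=cv2.cvtColor(im["pixels"],cv2.COLOR_RGB2HSV).astype(int); H,S,V=[hsv[...,i] for i in range(3)]
for k in comps(w&(S>110)&(H<8)&(abs(P[...,2]-.07)<.006),100): print("red",rect(P[k]))
E
```

```text
tray blue [(array([ 0.4447, -0.3964]), 175, 114, np.float64(-0.178))]
rib (array([ 0.4452, -0.4319]), 119, 34, np.float64(-0.179)) plane [-0.0055 -0.0259  0.0171] [0.0138 0.0191] 1077
neck (array([0.6379, 0.0009]), 41, 31, np.float64(-1.377))
neck (array([ 0.5738, -0.0932]), 41, 31, np.float64(0.177))
neck (array([0.544 , 0.0644]), 40, 30, np.float64(0.184))
red (array([ 0.4796, -0.0306]), 87, 67, np.float64(-1.394))
```

View pics/t1.png

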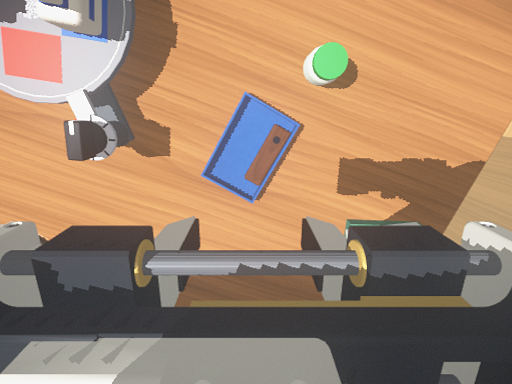

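The rib lies flat against the tray wall (y about -35 mm against a limit of -45 mm, tilt 0.03 rad), around (268,155). The flasks and wheel are unmoved, so I hand in.

```bash
python3 -c "
from cell import arm
print(arm.sign_off())"
```

```text
the job is handed in; nothing more can be done
None
```

The job is handed in: rib flat in the tray (something knocked it against the side wall, but it is still within limits), the blue, yellow and green flasks within about 2 mm of their marks (no red flask was present), wheel not turned, and the brake screw home with one clutch click at a slip of about 0.78 rad; `sign_off` returned no verdict.

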